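# Fit transport spacers to brake calipers

### The job

Get the three brake calipers ready for transport. Try each spacer gauge on the bench in the pad gaps until you find by feel the caliper where it goes in with a light drag (too thin is loose, too thick will not enter), and leave it there pushed fully home and standing upright. On every caliper, with a spacer or without, slide the lock bolt fully home into its keeper and turn the brass bleed valve clockwise until it clicks over to shut; leave the jar of nails, the roll of black tape and the small cardboard box alone.

Things in the scene. Friction and masses are not known exactly. Their poses are not given: they have to be found in the camera images.
- caliper_a: one of three like red brake calipers bolted to the bench: 114 x 92 mm, 60 mm high without the fittings on top; origin at the centre of its underside, x from mouth to rear, y to its left cheek. Its pad size is not marked. Its own spacer goes home with 4 to 6 N of drag, the next thinner is loose (no drag), the next thicker stops dead in the first 20 mm
- caliper_a_slot (a point): mouth of its pad gap, an upright slot between two sprung pads, open in front and above: middle of the front opening, 28 mm above the bench; x points level into the gap, z up. Floor 8 mm above the bench, bevelled lead-in over the first 10 mm, end stop 54 mm in. At rest 2 mm narrower than its own spacer; each pad yields at most 2 mm (2 N plus 2 N/mm)
- caliper_a_bolt_grip (a point): centre of the upright black handle (14 mm along x, 12 mm along y, top 11 mm above this point, free for 20 mm below it) of its lock bolt, on top of the left cheek, 31.5 mm left of the gap's middle, 99 mm above the bench. The bolt slides home along +x, away from the mouth
- caliper_a_bolt (a joint): travel of the lock bolt in m: 0 drawn, 0.036 fully home through its keeper at the rear; about 2 N of friction, stays where it is left
- caliper_a_valve_grip (a point): centre of the brass bar grip (42 mm along x, 12 mm along y, 30 mm high, top 11 mm above this point) of its bleed valve, on the right cheek, 62 mm in from the gap's mouth and 31.5 mm to the right; 95 mm above the bench, on the vertical turning axis. x lies along the bar and turns with it
- caliper_a_valve (a joint): angle of the bleed valve in rad: 0 open (bar along the gap), grows clockwise seen from above, 1.2 shut. An over-centre detent resists with up to 0.17 N m until half-way (0.6 rad), past which the valve clicks over to 1.2 by itself and stays
- caliper_b: one of three like red brake calipers bolted to the bench: 114 x 92 mm, 60 mm high without the fittings on top; origin at the centre of its underside, x from mouth to rear, y to its left cheek. Its pad size is not marked. Its own spacer goes home with 4 to 6 N of drag, the next thinner is loose (no drag), the next thicker stops dead in the first 20 mm
- caliper_b_slot (a point): mouth of its pad gap, an upright slot between two sprung pads, open in front and above: middle of the front opening, 28 mm above the bench; x points level into the gap, z up. Floor 8 mm above the bench, bevelled lead-in over the first 10 mm, end stop 54 mm in. At rest 2 mm narrower than its own spacer; each pad yields at most 2 mm (2 N plus 2 N/mm)
- caliper_b_bolt_grip (a point): centre of the upright black handle (14 mm along x, 12 mm along y, top 11 mm above this point, free for 20 mm below it) of its lock bolt, on top of the left cheek, 31.5 mm left of the gap's middle, 99 mm above the bench. The bolt slides home along +x, away from the mouth
- caliper_b_bolt (a joint): travel of the lock bolt in m: 0 drawn, 0.036 fully home through its keeper at the rear; about 2 N of friction, stays where it is left
- caliper_b_valve_grip (a point): centre of the brass bar grip (42 mm along x, 12 mm along y, 30 mm high, top 11 mm above this point) of its bleed valve, on the right cheek, 62 mm in from the gap's mouth and 31.5 mm to the right; 95 mm above the bench, on the vertical turning axis. x lies along the bar and turns with it
- caliper_b_valve (a joint): angle of the bleed valve in rad: 0 open (bar along the gap), grows clockwise seen from above, 1.2 shut. An over-centre detent resists with up to 0.17 N m until half-way (0.6 rad), past which the valve clicks over to 1.2 by itself and stays
- caliper_c: one of three like red brake calipers bolted to the bench: 114 x 92 mm, 60 mm high without the fittings on top; origin at the centre of its underside, x from mouth to rear, y to its left cheek. Its pad size is not marked. Its own spacer goes home with 4 to 6 N of drag, the next thinner is loose (no drag), the next thicker stops dead in the first 20 mm
- caliper_c_slot (a point): mouth of its pad gap, an upright slot between two sprung pads, open in front and above: middle of the front opening, 28 mm above the bench; x points level into the gap, z up. Floor 8 mm above the bench, bevelled lead-in over the first 10 mm, end stop 54 mm in. At rest 2 mm narrower than its own spacer; each pad yields at most 2 mm (2 N plus 2 N/mm)
- caliper_c_bolt_grip (a point): centre of the upright black handle (14 mm along x, 12 mm along y, top 11 mm above this point, free for 20 mm below it) of its lock bolt, on top of the left cheek, 31.5 mm left of the gap's middle, 99 mm above the bench. The bolt slides home along +x, away from the mouth
- caliper_c_bolt (a joint): travel of the lock bolt in m: 0 drawn, 0.036 fully home through its keeper at the rear; about 2 N of friction, stays where it is left
- caliper_c_valve_grip (a point): centre of the brass bar grip (42 mm along x, 12 mm along y, 30 mm high, top 11 mm above this point) of its bleed valve, on the right cheek, 62 mm in from the gap's mouth and 31.5 mm to the right; 95 mm above the bench, on the vertical turning axis. x lies along the bar and turns with it
- caliper_c_valve (a joint): angle of the bleed valve in rad: 0 open (bar along the gap), grows clockwise seen from above, 1.2 shut. An over-centre detent resists with up to 0.17 N m until half-way (0.6 rad), past which the valve clicks over to 1.2 by itself and stays
- spacer_8_grip (a point): centre of the green handle of the 8 mm spacer gauge (absent in some starts), 28 mm above its underside. Handle: upright block 32 (x) x 26 (y) x 56 mm high on a foot 44 x 64 x 6 mm; its aluminium blade, 8 mm thick (y), 13 to 45 mm above the underside, reaches along +x to a rounded tip 112 mm from this point. About 0.16 kg. Home in a gap this point is 58 mm before the mouth
- spacer_13_grip (a point): centre of the yellow handle of the 13 mm spacer gauge (absent in some starts), 28 mm above its underside. Handle: upright block 32 (x) x 26 (y) x 56 mm high on a foot 44 x 64 x 6 mm; its aluminium blade, 13 mm thick (y), 13 to 45 mm above the underside, reaches along +x to a rounded tip 112 mm from this point. About 0.16 kg. Home in a gap this point is 58 mm before the mouth
- spacer_18_grip (a point): centre of the blue handle of the 18 mm spacer gauge (absent in some starts), 28 mm above its underside. Handle: upright block 32 (x) x 26 (y) x 56 mm high on a foot 44 x 64 x 6 mm; its aluminium blade, 18 mm thick (y), 13 to 45 mm above the underside, reaches along +x to a rounded tip 112 mm from this point. About 0.16 kg. Home in a gap this point is 58 mm before the mouth
- nail_jar: clear jar with a yellow lid, 70 mm wide and 97 mm high, loose; origin at the centre of its underside; a bystander, to be left alone
- screw_box: small white and green cardboard box, 76 x 98 x 34 mm, loose; origin at the centre of its underside; a bystander, to be left alone
- black_tape: roll of black tape, 58 mm wide and 19 mm high, loose; origin at the centre of its underside; a bystander, to be left alone

How it is judged:
At the end, for the whole second after the job is handed in: Each spacer present stands upright in the one caliper where it drags (pads press over 3 N), in line with the gap (0.06 rad, 6 mm) and within 10 mm of the end stop, released and at rest; on all three calipers the bolt is past 31 of 36 mm and the valve past 1.08 of 1.2 rad (((x of spacer_8_grip in the frame of caliper_a_slot between -0.068 and -0.05 m and y of spacer_8_grip in the frame of caliper_a_slot between -0.006 and 0.006 m and z of spacer_8_grip in the frame of caliper_a_slot between -0.006 and 0.008 m and angle between the x axis of spacer_8_grip and the x axis of caliper_a_slot, either way round below 0.06 rad and contact force between spacer_8 and caliper_a above 3 N and angle between spacer_8_grip's own z axis and vertical below 0.12 rad) or (x of spacer_8_grip in the frame of caliper_b_slot between -0.068 and -0.05 m and y of spacer_8_grip in the frame of caliper_b_slot between -0.006 and 0.006 m and z of spacer_8_grip in the frame of caliper_b_slot between -0.006 and 0.008 m and angle between the x axis of spacer_8_grip and the x axis of caliper_b_slot, either way round below 0.06 rad and contact force between spacer_8 and caliper_b above 3 N and angle between spacer_8_grip's own z axis and vertical below 0.12 rad) or (x of spacer_8_grip in the frame of caliper_c_slot between -0.068 and -0.05 m and y of spacer_8_grip in the frame of caliper_c_slot between -0.006 and 0.006 m and z of spacer_8_grip in the frame of caliper_c_slot between -0.006 and 0.008 m and angle between the x axis of spacer_8_grip and the x axis of caliper_c_slot, either way round below 0.06 rad and contact force between spacer_8 and caliper_c above 3 N and angle between spacer_8_grip's own z axis and vertical below 0.12 rad)) and value of joint each of caliper_a_bolt, caliper_b_bolt, caliper_c_bolt above 0.031 m and value of joint each of caliper_a_valve, caliper_b_valve, caliper_c_valve above 1.08 rad and linear speed of each of spacer_8, spacer_13, spacer_18 below 0.02 m/s and ((x of spacer_13_grip in the frame of caliper_a_slot between -0.068 and -0.05 m and y of spacer_13_grip in the frame of caliper_a_slot between -0.006 and 0.006 m and z of spacer_13_grip in the frame of caliper_a_slot between -0.006 and 0.008 m and angle between the x axis of spacer_13_grip and the x axis of caliper_a_slot, either way round below 0.06 rad and contact force between spacer_13 and caliper_a above 3 N and angle between spacer_13_grip's own z axis and vertical below 0.12 rad) or (x of spacer_13_grip in the frame of caliper_b_slot between -0.068 and -0.05 m and y of spacer_13_grip in the frame of caliper_b_slot between -0.006 and 0.006 m and z of spacer_13_grip in the frame of caliper_b_slot between -0.006 and 0.008 m and angle between the x axis of spacer_13_grip and the x axis of caliper_b_slot, either way round below 0.06 rad and contact force between spacer_13 and caliper_b above 3 N and angle between spacer_13_grip's own z axis and vertical below 0.12 rad) or (x of spacer_13_grip in the frame of caliper_c_slot between -0.068 and -0.05 m and y of spacer_13_grip in the frame of caliper_c_slot between -0.006 and 0.006 m and z of spacer_13_grip in the frame of caliper_c_slot between -0.006 and 0.008 m and angle between the x axis of spacer_13_grip and the x axis of caliper_c_slot, either way round below 0.06 rad and contact force between spacer_13 and caliper_c above 3 N and angle between spacer_13_grip's own z axis and vertical below 0.12 rad)) and ((x of spacer_18_grip in the frame of caliper_a_slot between -0.068 and -0.05 m and y of spacer_18_grip in the frame of caliper_a_slot between -0.006 and 0.006 m and z of spacer_18_grip in the frame of caliper_a_slot between -0.006 and 0.008 m and angle between the x axis of spacer_18_grip and the x axis of caliper_a_slot, either way round below 0.06 rad and contact force between spacer_18 and caliper_a above 3 N and angle between spacer_18_grip's own z axis and vertical below 0.12 rad) or (x of spacer_18_grip in the frame of caliper_b_slot between -0.068 and -0.05 m and y of spacer_18_grip in the frame of caliper_b_slot between -0.006 and 0.006 m and z of spacer_18_grip in the frame of caliper_b_slot between -0.006 and 0.008 m and angle between the x axis of spacer_18_grip and the x axis of caliper_b_slot, either way round below 0.06 rad and contact force between spacer_18 and caliper_b above 3 N and angle between spacer_18_grip's own z axis and vertical below 0.12 rad) or (x of spacer_18_grip in the frame of caliper_c_slot between -0.068 and -0.05 m and y of spacer_18_grip in the frame of caliper_c_slot between -0.006 and 0.006 m and z of spacer_18_grip in the frame of caliper_c_slot between -0.006 and 0.008 m and angle between the x axis of spacer_18_grip and the x axis of caliper_c_slot, either way round below 0.06 rad and contact force between spacer_18 and caliper_c above 3 N and angle between spacer_18_grip's own z axis and vertical below 0.12 rad))); the robot touches nothing.
It fails at once if the jar is knocked away or over (distance of nail_jar from where it was at the start of the episode above 0.04 m or angle between nail_jar's own z axis and vertical above 0.5 rad).
It fails at once if the small box is knocked away or over (distance of screw_box from where it was at the start of the episode above 0.04 m or angle between screw_box's own z axis and vertical above 0.5 rad).
It fails at once if the roll of tape is knocked away or over (distance of black_tape from where it was at the start of the episode above 0.04 m or angle between black_tape's own z axis and vertical above 0.5 rad).
Of spacer_8, spacer_13, spacer_18 only 2 to 3 are there at a start; the rules pass over those that are not, and their reading is None.
At some moment in a run one of spacer_8, spacer_13, spacer_18 may be knocked a few centimetres aside while the robot is not near it.
It also fails if it takes over 210 s, if anything falls off the work surface, if the arm or the gripper's body presses on something with over 40 N, if the wrist force passes 120 N, or if a joint passes its speed limit or range.

### The arm

A 6-joint arm with a two-finger parallel gripper is mounted at the origin on a cart in front of the work surface, level with it; the furniture and walls round the work are solid. World frame = base frame: x ahead of the robot, y to its left, z up, the work surface at z = 0. Lengths are in m, angles in rad, forces in N, time in s.
With the tool pointing down it reaches from about 0.3 to 0.775 m from the base axis. Payload 14.6 kg.
Tool frame: the origin (TCP) lies at the centre of the arm's flange, where the gripper is bolted on; the fingertips stand 199 mm ahead of it and the grasp point (between the pads) lies ctrl.tcp_to_grasp ahead of it (ctrl.tcp_to_grasp is the distance from the TCP to the grasp point, in m); z points along the fingers, y is the line along which they close (so a half turn about z gives the same grasp; the last joint's range is limited). The gripper opens to 94 mm and grips with 3 to 60 N. Pads are 16 mm wide; open, the fingers measure 119 mm over their backs; the gripper's body (75 mm by 177 mm) begins 78 mm behind the grasp point.
Start: joints at [-1.342, 0.3, 1.521, -0, 1.321, -0.067], TCP at [0.16, -0.526, 0.405] pointing down, gripper open.
Joint ranges: [-3.03, 3.03], [-0.79, 2.21], [0.23, 2.52], [-1.04, 4.18], [0, 3.07], [-2.55, 2.55]. Speed limits (rad/s): [2.22, 2.22, 2.57, 3.14, 3.14, 3.14].

### API

Orientations are given as [roll, pitch, yaw] about the fixed x, y, z axes, in that order (R = Rz(yaw) Ry(pitch) Rx(roll)).
In Python, from station import ctrl gives the robot as it stands. The module is installed in compiled form; this text tells all that it offers.
- The arm moves only by the shell command python3 -m jog 'ROWS' [OPENING] [FORCE]. ROWS is JSON, a list of rows, each a list of 6 numbers: the shift along the tool's x, y, z in cm, then the turn, a rotation vector about the tool's x, y, z in rad. In form: [[tx, ty, tz, ax, ay, az], ...]. A call has 1 to 8 rows; each row is the pose to reach, as a shift and turn from the pose commanded when the call began, along the tool's axes at that moment; what a row does not reach only later rows make up. A row lasts 1/10 s, in which the tool goes at most 50 mm and 8.59 degrees, less where a joint would pass 70% of its speed; a pose out of reach is approached as far as the arm can. A call with a gripper value outside its range is refused whole. OPENING is the opening in per cent of the stroke, from 0 (shut) to 100 (fully open), set as the call begins (- or left out, the last holds). The fingers move at their own pace and stop on an object; FORCE is the grip in N (left out, the last holds). Time passes only in rows, so rows that repeat a pose let the fingers close. It gives the time, the measured TCP pose, the force, the opening and the grip force at its end, in the units of the state.
- ctrl.get_obs(): the state, without advancing time (a new reading comes with each control period).
- ctrl.camera(name): name is "scene" or "top"; returns a dict with "img" (384x512x3 uint8, blue, green, red), "intrinsics" (3x3 intrinsics, pixels), "k1" (the pictures are not rectified: a ray, as slopes to the right and down, at radius r is drawn at 1 + k1 r^2 times it, then the intrinsics apply), "R" (3x3) and "t" (3): a world point X has camera coordinates R X + t. Camera axes: x right, y down, z forward; pixel columns grow to the right and rows downward; lengths in m; the calibration is good to about 2 mm. A picture is of the moment at which its call begins. There is no depth.
- ctrl.hand_in(): hands the job in; it is judged then, once.
The state is a dict: "time_s": time; "qpos": joint angles; "joint_vel": joint speeds; "tau": joint torques, N m; "ee_pos": TCP position; "eef_rot": TCP orientation; "force": force on the tool from outside, world axes, zero at the start; "moment": the same for the moment, N m; "grip_width": finger opening in m; "grip_force": force on a finger pad.
Only numpy, scipy, OpenCV 4.12 (cv2) and the standard library are available. Lean on these libraries where they do the work, as an engineer would, in place of code of your own. Each camera call takes 0.05 s, during which the arm holds its last target. There are 200 camera calls.

## Working session

There is one attempt and no reset: what is moved stays moved. The work goes in short steps, Python scripts to look and compute and a shell command to move; the robot and the scene stay as the last step left them, time stands still between calls to the robot, and variables do not carry over. Pictures are saved under pics/ and viewed, at most 14 in all, crops included, and the job is handed in when it is done.

```bash
mkdir -p pics
cat > h.py <<'E'
import numpy as np, cv2
from station import ctrl
from scipy.spatial.transform import Rotation as Ro
def snap(n,f=None):
    c=ctrl.camera(n)
    if f: cv2.imwrite('pics/'+f,c['img'])
    return c
def ray(c,u,v):
    K=c['intrinsics'];d=np.array([(u-K[0,2])/K[0,0],(v-K[1,2])/K[1,1]]);k=float(c['k1']);s=d.copy()
    for _ in range(30): s=d/(1+k*(s@s))
    R=np.array(c['R']);t=np.array(c['t'])
    return -R.T@t, R.T@np.array([s[0],s[1],1.])
def onplane(c,u,v,z):
    o,d=ray(c,u,v); return o+d*(z-o[2])/d[2]
def proj(c,X):
    p=np.array(c['R'])@np.array(X)+np.array(c['t']);s=p[:2]/p[2];s=s*(1+float(c['k1'])*(s@s));K=c['intrinsics']
    return K[0,0]*s[0]+K[0,2],K[1,1]*s[1]+K[1,2]
E
python3 - <<'E'
from h import *
for n in('scene','top'):
    c=snap(n,n+'0.png'); print(n,np.round(c['intrinsics'],1).tolist(),c['k1'],'pos',np.round(-np.array(c['R']).T@c['t'],3))
    print(np.round(c['R'],2).tolist())
o=ctrl.get_obs();print({k:np.round(v,3).tolist() for k,v in o.items()},ctrl.tcp_to_grasp)
E
```

```text
scene [[470.2, 0.0, 256.5], [0.0, 470.2, 183.5], [0.0, 0.0, 1.0]] -0.1526055748302403 pos [ 0.09  -0.954  1.333]
[[0.89, -0.46, -0.01], [-0.36, -0.68, -0.65], [0.29, 0.58, -0.76]]
top [[408.4, 0.0, 256.8], [0.0, 408.4, 191.6], [0.0, 0.0, 1.0]] -0.03944012211502606 pos [0.331 0.012 1.3  ]
[[-0.02, -1.0, -0.01], [-0.98, 0.02, -0.17], [0.17, 0.01, -0.98]]
{'time_s': 0.1, 'qpos': [-1.342, 0.3, 1.521, -0.0, 1.321, -0.067], 'joint_vel': [-0.001, -0.001, -0.004, 0.0, -0.001, -0.001], 'tau': [-0.0, -53.265, -35.329, 0.071, 0.023, -0.0], 'ee_pos': [0.16, -0.526, 0.404], 'eef_rot': [-3.141, -0.0, 0.296], 'force': [-0.256, 0.396, -0.47], 'moment': [-0.001, -0.001, 0.043], 'grip_force': 0.0, 'grip_width': 0.094} 0.1804
```

View pics/scene0.png

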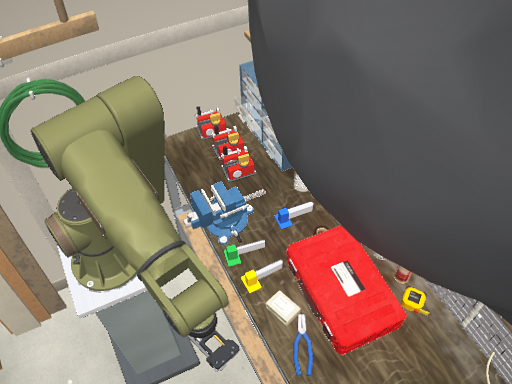

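View pics/top0.png

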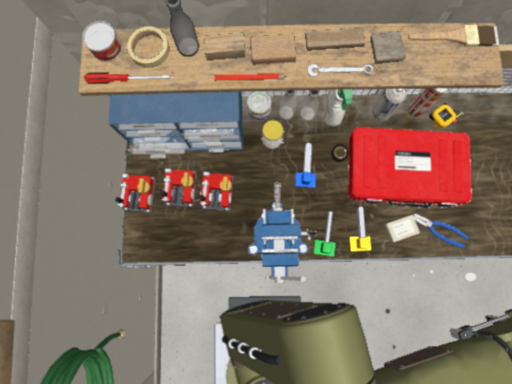

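The scene picture shows three red calipers at about (210,122), (229,142) and (237,163), the vise at (225,210), and the spacers blue (284,216), green (232,253) and yellow (252,280). In the top picture the calipers are at (137,192), (180,187) and (216,190). The spacers there are blue (306,180), green (325,248) and yellow (361,243). The jar lid is at (273,128), the tape at (341,152) and the small box at (403,229). Next I'll view an enlarged crop of the calipers and measure everything by colour.

Run:
```python
from h import *
c=snap('top','t1.png');im=c['img']
a=cv2.resize(im[165:218,110:242],None,fx=6,fy=6,interpolation=cv2.INTER_CUBIC)
s=snap('scene','s1.png')
b=cv2.resize(s['img'][95:190,180:270],None,fx=6,fy=6,interpolation=cv2.INTER_CUBIC)[:270*3]
cv2.imwrite('pics/crop1.png',a);cv2.imwrite('pics/crop2.png',cv2.resize(b,(568,600)))
h=cv2.cvtColor(im,cv2.COLOR_BGR2HSV)
for n,lo,hi in(('blue',(105,150,150),(125,255,255)),('green',(50,130,80),(85,255,255)),('yellow',(22,150,120),(33,255,255)),('brass',(14,120,120),(24,255,255)),('red',(0,180,120),(6,255,255))):
    m=cv2.inRange(h,lo,hi);k,l,st,ce=cv2.connectedComponentsWithStats(m)
    for i in range(1,k):
        if st[i,4]>25: print(n,st[i].tolist(),ce[i].round(1),onplane(c,*ce[i],0.06)[:2].round(3))
```

```text
blue [295, 172, 21, 15, 261] [305.3 179.4] [ 0.584 -0.128]
blue [433, 221, 35, 18, 108] [450.  228.1] [ 0.425 -0.564]
blue [430, 227, 35, 20, 104] [446.  238.2] [ 0.394 -0.549]
blue [277, 260, 21, 5, 71] [287.5 262.5] [ 0.332 -0.066]
green [343, 99, 8, 10, 26] [345.3 102.7] [ 0.833 -0.267]
green [314, 240, 22, 16, 280] [324.1 247.7] [ 0.373 -0.177]
green [101, 352, 10, 20, 34] [105.8 359.3] [0.06  0.472]
green [46, 367, 10, 17, 40] [ 50.2 375. ] [0.016 0.636]
yellow [433, 105, 23, 23, 207] [443.8 115.8] [ 0.784 -0.581]
yellow [263, 121, 20, 19, 291] [272.3 129.8] [ 0.747 -0.03 ]
yellow [349, 236, 23, 16, 313] [359.6 243.6] [ 0.384 -0.285]
brass [433, 104, 24, 25, 256] [443.7 115.8] [ 0.784 -0.58 ]
brass [182, 173, 12, 14, 123] [186.9 180.2] [0.589 0.239]
brass [220, 177, 12, 14, 123] [225.4 184.4] [0.573 0.119]
brass [138, 179, 12, 14, 127] [143.  186.2] [0.573 0.376]
red [85, 74, 43, 9, 273] [104.6  77.6] [0.939 0.516]
red [215, 74, 63, 6, 286] [244.9  76.6] [0.93  0.055]
red [352, 127, 119, 77, 6615] [410.3 165.6] [ 0.622 -0.458]
red [165, 170, 29, 31, 253] [176.6 178.7] [0.594 0.271]
red [202, 173, 29, 32, 267] [214.4 182. ] [0.582 0.153]
red [123, 175, 30, 34, 411] [137.1 189.4] [0.563 0.394]
red [183, 186, 10, 17, 111] [187.  194.6] [0.543 0.238]
red [221, 191, 9, 16, 98] [224.8 198.7] [0.528 0.121]
```

View pics/crop1.png

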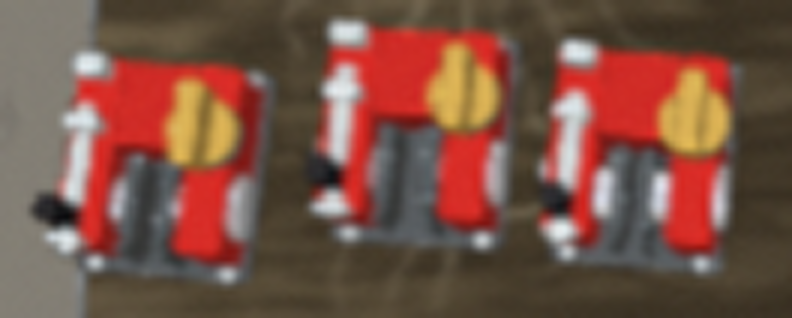

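View pics/crop2.png

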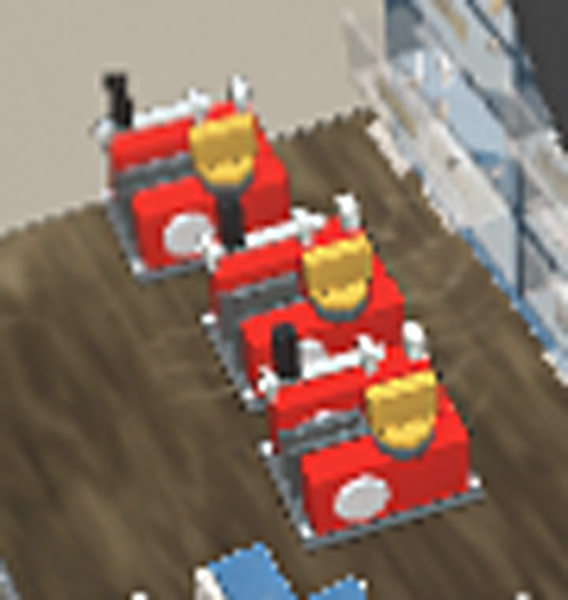

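The top crop shows the three calipers with their mouths facing the robot. The bolt handles are the black blobs at crop (55,208), (322,168) and (553,200), and the brass bars are at (200,125), (462,90) and (693,112). The white base screws sit at the front corners: (95,262)/(228,273), (348,233)/(482,240) and (567,252)/(700,264). The oblique crop agrees with this. The next step is to measure the base screws, bars and spacers, and check the vise height.

```bash
cat > m.py <<'E'
from h import *
def blob(c,u,v,r=5):
    g=c['img'].min(2).astype(float);u0,v0=int(round(u)),int(round(v))
    w=g[v0-r:v0+r+1,u0-r:u0+r+1];w=np.clip(w-np.percentile(w,75),0,None);ys,xs=np.mgrid[v0-r:v0+r+1,u0-r:u0+r+1]
    return (w*xs).sum()/w.sum(),(w*ys).sum()/w.sum()
def spacers(c,z0=0.0):
    h=cv2.cvtColor(c['img'],cv2.COLOR_BGR2HSV);out={}
    for n,lo,hi in(('blue',(105,150,100),(125,255,255)),('green',(50,130,60),(85,255,255)),('yellow',(22,150,100),(33,255,255))):
        m=cv2.inRange(h,lo,hi);k,l,st,ce=cv2.connectedComponentsWithStats(m)
        for i in range(1,k):
            if not 150<st[i,4]<450: continue
            d=cv2.dilate((l==i).astype(np.uint8),np.ones((7,7)))
            b=cv2.inRange(h,(0,0,125),(180,60,255))
            kb,lb,sb,cb=cv2.connectedComponentsWithStats(b)
            js=[j for j in set(lb[d>0])-{0} if 40<sb[j,4]<400]
            if not js: continue
            j=max(js,key=lambda j:sb[j,4])
            pts=np.argwhere(lb==j)[:,::-1].astype(float)
            P=np.array([onplane(c,*p,z0+.045)[:2] for p in pts])
            H=np.array([onplane(c,*p,z0+.006)[:2] for p in np.argwhere(l==i)[:,::-1].astype(float)])
            m0=P.mean(0);a=np.linalg.svd(P-m0)[2][0];a*=np.sign(a@(m0-H.mean(0)))
            b2=np.array([-a[1],a[0]])
            tip=m0+a*np.max((P-m0)@a); s=(H-m0)@a; t=(H-m0)@b2
            back=np.percentile(s,2)
            g1=tip-a*.112; g2=m0+a*(back+.022)
            out.setdefault(n,[]).append((np.degrees(np.arctan2(a[1],a[0])).round(2),'fromtip',g1.round(4),'fromback',g2.round(4),'footlat',(np.percentile(t,[1,99])).round(4),'len',np.ptp((P-m0)@a).round(3),'n',len(pts)))
    return out
E
python3 - <<'E'
from m import *
c=snap('top');s=snap('scene')
for n,v in spacers(c).items(): print(n,v)
F=[[(95,262),(228,273)],[(348,233),(482,240)],[(567,252),(700,264)]]
for f in F:
    P=[]
    for u,v in f:
        p=blob(c,110+u/6,165+v/6,2);P.append(onplane(c,*p,.01)[:2])
    d=P[0]-P[1];print('screws',np.round(P,4).tolist(),'sep',np.linalg.norm(d).round(4),'yaw',np.degrees(np.arctan2(-d[0],d[1])).round(2),'mid',((P[0]+P[1])/2).round(4))
a=cv2.resize(c['img'][170:290,235:375],None,fx=4,fy=4,interpolation=cv2.INTER_CUBIC)
b=cv2.resize(s['img'][175:295,185:275],None,fx=4,fy=4,interpolation=cv2.INTER_CUBIC)[:480]
im=np.hstack([a,b]);im=cv2.resize(im,None,fx=.86,fy=.86);print(im.shape);cv2.imwrite('pics/vise.png',im)
E
```

```text
blue [(np.float64(-5.55), 'fromtip', array([ 0.5945, -0.1337]), 'fromback', array([ 0.5953, -0.1337]), 'footlat', array([-0.0326,  0.0314]), 'len', np.float64(0.093), 'n', 202)]
green [(np.float64(-9.92), 'fromtip', array([ 0.3761, -0.1853]), 'fromback', array([ 0.3767, -0.1854]), 'footlat', array([-0.0317,  0.0305]), 'len', np.float64(0.094), 'n', 123), (np.float64(160.73), 'fromtip', array([0.0901, 0.5244]), 'fromback', array([0.0535, 0.5372]), 'footlat', array([-0.0879,  0.0628]), 'len', np.float64(0.055), 'n', 150)]
yellow [(np.float64(-93.19), 'fromtip', array([0.7143, 0.0482]), 'fromback', array([ 0.7103, -0.0225]), 'footlat', array([0.0234, 0.0854]), 'len', np.float64(0.067), 'n', 145), (np.float64(0.83), 'fromtip', array([ 0.3881, -0.299 ]), 'fromback', array([ 0.3854, -0.299 ]), 'footlat', array([-0.0335,  0.0335]), 'len', np.float64(0.096), 'n', 170)]
screws [[0.511, 0.4458], [0.5032, 0.3741]] sep 0.0721 yaw -6.14 mid [0.5071 0.41  ]
screws [[0.5246, 0.3089], [0.5197, 0.2375]] sep 0.0716 yaw -3.92 mid [0.5222 0.2732]
screws [[0.5133, 0.1927], [0.5048, 0.1206]] sep 0.0726 yaw -6.67 mid [0.5091 0.1566]
(413, 791, 3)
```

View pics/vise.png

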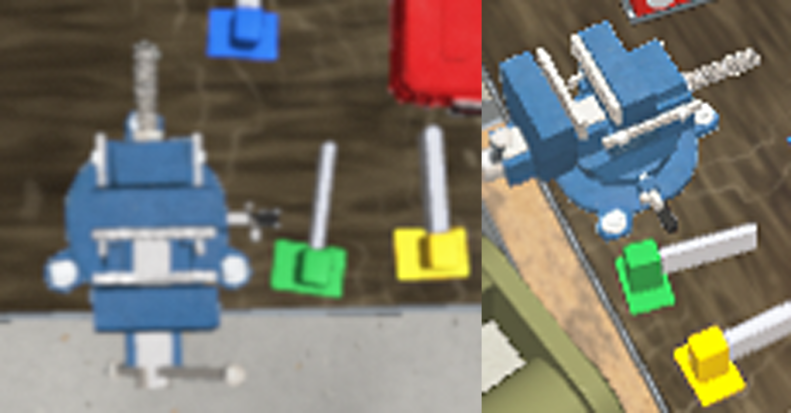

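The vise picture shows the jaw plates ending at about crop (215,278) in the top view and (575,130) in the oblique view, close beside the green spacer. I'll triangulate the jaw height and check caliper yaw using handles and bars.

Run:
```python
from m import *
c=snap('top');s=snap('scene')
def tri(a,b):
    (o1,d1),(o2,d2)=ray(c,*a),ray(s,*b)
    t=np.linalg.lstsq(np.c_[d1,-d2],o2-o1,rcond=None)[0]
    p,q=o1+d1*t[0],o2+d2*t[1];return ((p+q)/2).round(3),np.linalg.norm(p-q).round(3)
T=lambda u,v:(235+u/3.44,170+v/3.44);S=lambda u,v:((u-482)/3.44+185,v/3.44+175)
print('robot jaw -y end',tri(T(215,278),S(575,130)),'far jaw -y',tri(T(213,234),S(618,115)))
hs=cv2.cvtColor(c['img'],cv2.COLOR_BGR2HSV)
br=cv2.inRange(hs,(14,110,100),(26,255,255));bk=(c['img'].max(2)<60).astype(np.uint8)*255
mids=[((.5071,.41),-6.14),((.5222,.2732),-3.92),((.5091,.1566),-6.67)]
for (mid,yw),box in zip(mids,[(112,190,130,210),(158,185,172,203),(196,190,210,207)]):
    B=np.zeros_like(bk);u0,v0,u1,v1=box;B[v0:v1,u0:u1]=bk[v0:v1,u0:u1]
    k,l,st,ce=cv2.connectedComponentsWithStats(B);i=1+np.argmax(st[1:,4])
    h=onplane(c,*ce[i],.105)[:2]
    m=np.zeros_like(br);mu=proj(c,(mid[0]+.06,mid[1]-.03,.1));x,y=int(mu[0]),int(mu[1]);m[y-12:y+12,x-12:x+12]=br[y-12:y+12,x-12:x+12]
    M=cv2.moments(m,True);v=onplane(c,M['m10']/M['m00'],M['m01']/M['m00'],.095)[:2]
    e=Ro.from_euler('z',yw,degrees=True).as_matrix()[:2,:2]
    print('handle',h.round(4),st[i].tolist(),e.T@(h-mid),'valve',v.round(4),M['m00'],e.T@(v-mid),'ang h-v',np.degrees(np.arctan2(*(h-v)[::-1])).round(2),np.linalg.norm(h-v).round(4))
```

```text
robot jaw -y end (array([ 0.36 , -0.089,  0.137]), np.float64(0.007)) far jaw -y (array([ 0.4  , -0.09 ,  0.135]), np.float64(0.0))
handle [0.524  0.4354] [116, 198, 6, 5, 19] [0.0141341  0.02705854] valve [0.5658 0.3664] 123.0 [ 0.06301774 -0.03710618] ang h-v 121.16 0.0807
handle [0.5409 0.3034] [160, 191, 6, 5, 23] [0.01661585 0.03143044] valve [0.5816 0.2326] 123.0 [ 0.06203269 -0.03640863] ang h-v 119.88 0.0816
handle [0.526  0.1868] [199, 196, 6, 5, 18] [0.01331803 0.03197671] valve [0.5665 0.1162] 123.0 [ 0.06171353 -0.03344578] ang h-v 119.82 0.0814
```

Run:
```python
from m import *
N=6
c=None;acc=0
for _ in range(N): c=snap('top');acc=acc+c['img'].astype(float)
im=acc/N; f=im[:,:,2]-im[:,:,1]   # redness
cal={'L':(110,165),'M':(110,165),'R':(110,165)}
# crop coords/6: rear edge columns and rows ; inner edge of right cheek rows
J={'L':dict(rear=(112,235,68),inner=(165,240,178)),'M':dict(rear=(372,430,30),inner=(135,212,440)),'R':dict(rear=(600,665,48),inner=(160,240,668))}
def fit(pts,vertical):
    P=np.array([onplane(c,u,v,.06)[:2] for u,v in pts])
    m=P.mean(0)
    for _ in range(3):
        mm=P.mean(0);a=np.linalg.svd(P-mm)[2][0];n=np.array([-a[1],a[0]]);r=(P-mm)@n;P=P[abs(r)<=max(2*r.std(),1e-4)]
    return mm,a,r.std(),len(P)
def cross(g,lo,hi,rising):
    th=(lo+hi)/2
    for i in range(len(g)-1):
        if rising and g[i]<th<=g[i+1] or (not rising and g[i]>=th>g[i+1]): return i+(th-g[i])/(g[i+1]-g[i])
for k,d in J.items():
    a,b,r=d['rear'];pts=[]
    for u in range(round(110+a/6),round(110+b/6)+1):
        v0=round(165+r/6)-4;g=f[v0:v0+8,u];x=cross(g,g.min(),g.max(),True)
        if x is not None: pts.append((u,v0+x))
    m,ax,sd,n=fit(pts,0);ax*=np.sign(ax[1]);print(k,'rear',m.round(4),'yaw',np.degrees(np.arctan2(-ax[0],ax[1])).round(2),sd.round(4),n)
    a,b,r=d['inner'];pts=[]
    for v in range(round(165+a/6),round(165+b/6)+1):
        u0=round(110+r/6)-4;g=f[v,u0:u0+8];x=cross(g,g.min(),g.max(),True)
        if x is not None: pts.append((u0+x,v))
    m,ax,sd,n=fit(pts,1);ax*=np.sign(ax[0]);print(k,'inner R',m.round(4),'yaw',np.degrees(np.arctan2(ax[1],ax[0])).round(2),sd.round(4),n)
o=cv2.resize(im.astype(np.uint8)[165:218,110:242],None,fx=6,fy=6,interpolation=cv2.INTER_NEAREST)
for mid,yw in [((.5071,.41),-6.14),((.5222,.2732),-3.92),((.5091,.1566),-6.67)]:
    e=Ro.from_euler('z',yw,degrees=True).as_matrix()[:2,:2]
    for x,y,z,col in((0,.036,.01,(0,255,0)),(0,-.036,.01,(0,255,0)),(.062,-.0315,.106,(255,0,0)),(.015,.0315,.11,(255,255,0)),(0,0,.06,(255,0,255)),(.054,0,.06,(255,0,255))):
        q=e@[x,y]+mid;u,v=proj(c,(*q,z));cv2.circle(o,(round((u-110+.5)*6),round((v-165+.5)*6)),3,col,-1)
cv2.imwrite('pics/chk.png',o)
```

```text
L rear [0.6077 0.3898] yaw -4.45 0.0004 21
L inner R [0.5325 0.3864] yaw -6.06 0.0005 13
M rear [0.6236 0.2709] yaw -3.35 0.0001 10
M inner R [0.5456 0.2514] yaw -3.36 0.0002 13
R rear [0.6093 0.151 ] yaw -4.38 0.0001 11
R inner R [0.5294 0.1333] yaw -4.73 0.0007 14
```

View pics/chk.png

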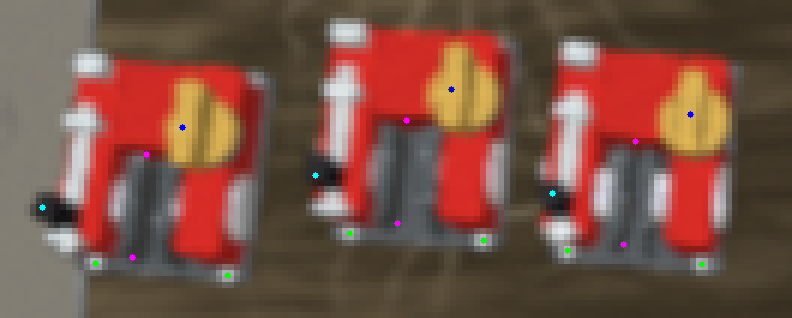

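The overlay agrees with the screws, bars and gaps. The three edge fits agree to about 1 mm, and M has visibly the widest gap. Caliper poses for L, M and R (mouth, yaw) are (.507,.410,-5.2°), (.522,.273,-3.4°) and (.509,.157,-4.6°). I'll start with blue.

```bash
cat > go.py <<'E'
import sys
from h import *
from station import ctrl
G=ctrl.tcp_to_grasp
def go(*tg,o=None):
    o=o or ctrl.get_obs();p=np.array(o['ee_pos']);R=Ro.from_euler('xyz',o['eef_rot'])
    g=p+R.apply([0,0,G]);y0=o['eef_rot'][2];print('grasp',g.round(4),'yaw',np.degrees(y0).round(2),'F',np.round(o['force'],1),'w',round(o['grip_width'],4),'gf',round(o['grip_force'],1),'t',round(o['time_s'],1))
    for x,y,z,yw in tg:
        Rt=Ro.from_euler('xyz',[np.pi,0,np.radians(yw)]);d=R.inv().apply(np.array([x,y,z])-Rt.apply([0,0,G])+Rt.apply([0,0,G])-g)
        # TCP shift (grasp shift if tool vertical at both ends)
        s=R.inv().apply(np.array([x,y,z])-Rt.apply([0,0,G])-p)*100
        print('->',(x,y,z,yw),'rows cm',s.round(2),'rot',(R.inv()*Rt).as_rotvec().round(3),'r',round(np.hypot(x,y),3))
CAL={'L':(.5071,.410,-5.2),'M':(.5222,.2732,-3.4),'R':(.5091,.1566,-4.6)}
def cal(k,x,y,z):
    a,b,w=CAL[k];w_=np.radians(w);return (round(a+x*np.cos(w_)-y*np.sin(w_),4),round(b+x*np.sin(w_)+y*np.cos(w_),4),z,180+w)
if __name__=='__main__':
    T=[]
    for a in sys.argv[1:]:
        v=a.split(',');T.append(cal(v[0],*map(float,v[1:4])) if v[0] in CAL else tuple(map(float,v)))
    go(*T)
E
python3 go.py .5945,-.1337,.25,174.45
```

```text
grasp [ 0.1603 -0.5261  0.2243] yaw 16.95 F [ 0.1 -0.3 -0.3] w 0.094 gf 0.0 t 0.7
-> (0.5945, -0.1337, 0.25, 174.45) rows cm [ 52.97 -24.88  -2.57] rot [ 0.     0.    -2.749] r 0.609
```

```bash
python3 -m jog '[[0,0,-6,0,0,-0.3],[10,-5,-6,0,0,-1],[53,-24.9,-6,0,0,-2.75],[53,-24.9,-6,0,0,-2.75],[53,-24.9,-6,0,0,-2.75],[53,-24.9,-6,0,0,-2.75],[53,-24.9,-6,0,0,-2.75],[53,-24.9,-6,0,0,-2.75]]' 100 20; python3 go.py .5945,-.1337,.25,174.45
```

```text
time_s: 1.5
ee_pos: [0.4206, -0.2894, 0.4625]
eef_rot: [3.141, 0.0, 1.502]
force: [0.6, -1.2, 0.4]
grip_width: 0.094
grip_force: 0.0
grasp [ 0.4206 -0.2895  0.2821] yaw 86.05 F [ 0.6 -1.2  0.4] w 0.094 gf 0.0 t 1.5
-> (0.5945, -0.1337, 0.25, 174.45) rows cm [16.73 16.28  3.21] rot [ 0.000e+00  1.000e-03 -1.543e+00] r 0.609
```

```bash
python3 -m jog '[[16.7,16.3,3.2,0,0,-1.54],[16.7,16.3,3.2,0,0,-1.54],[16.7,16.3,3.2,0,0,-1.54],[16.7,16.3,3.2,0,0,-1.54],[16.7,16.3,3.2,0,0,-1.54],[16.7,16.3,3.2,0,0,-1.54],[16.7,16.3,3.2,0,0,-1.54],[16.7,16.3,3.2,0,0,-1.54]]' >/dev/null; python3 -m jog '[[16.7,16.3,3.2,0,0,-1.54]]'>/dev/null;  python3 go.py .5945,-.1337,.036,174.45; python3 -c "
from m import *
print(spacers(snap('top')))"
```

```text
grasp [ 0.5781 -0.093   0.2427] yaw 163.17 F [ 0.3  0.8 -0.3] w 0.0938 gf 0.0 t 2.4
-> (0.5945, -0.1337, 0.036, 174.45) rows cm [-2.74 -3.42 20.68] rot [-0.001  0.001 -0.197] r 0.609
{'green': [(np.float64(161.77), 'fromtip', array([0.0908, 0.5255]), 'fromback', array([0.047, 0.54 ]), 'footlat', array([-0.1068,  0.0296]), 'len', np.float64(0.052), 'n', 138)], 'yellow': [(np.float64(0.7), 'fromtip', array([ 0.3881, -0.2988]), 'fromback', array([ 0.3855, -0.2988]), 'footlat', array([-0.034 ,  0.0333]), 'len', np.float64(0.096), 'n', 168)]}
```

```bash
python3 -m jog '[[-2.7,-3.4,6,0,0,-0.2],[-2.7,-3.4,6,0,0,-0.2],[-2.7,-3.4,10,0,0,-0.2],[-2.7,-3.4,14,0,0,-0.2],[-2.7,-3.4,18,0,0,-0.2],[-2.7,-3.4,20.6,0,0,-0.2],[-2.7,-3.4,20.6,0,0,-0.2]]' >/dev/null; python3 go.py .5945,-.1337,.036,174.45;python3 -m jog '[[0,0,0,0,0,0],[0,0,0,0,0,0],[0,0,0,0,0,0],[0,0,0,0,0,0],[0,0,0,0,0,0],[0,0,0,0,0,0],[0,0,0,0,0,0]]' 0 40 >/dev/null; python3 go.py M,-.127,0,.25
```

```text
grasp [ 0.5914 -0.1301  0.0335] yaw 174.51 F [ 0.1 -0.7  0.2] w 0.0939 gf 0.0 t 3.1
-> (0.5945, -0.1337, 0.036, 174.45) rows cm [-0.23 -0.3  -0.26] rot [ 0.001 -0.006  0.001] r 0.609
grasp [ 0.5933 -0.1307  0.0371] yaw 174.51 F [-0.1 -0.1  0.2] w 0.0414 gf 0.0 t 3.9
-> (np.float64(0.3954), np.float64(0.2807), 0.25, 176.6) rows cm [ 23.64  39.06 -21.29] rot [-0.     0.    -0.036] r 0.485
```

```bash
python3 -m jog '[[0,0,0,0,0,0],[0,0,0,0,0,0],[0,0,0,0,0,0],[0,0,0,0,0,0]]' 0 40 ; python3 -m jog '[[0,0,-1,0,0,0],[0,0,-5,0,0,0],[0,0,-10,0,0,0],[0,0,-15,0,0,0],[0,0,-20,0,0,0],[0,0,-22,0,0,0],[0,0,-22,0,0,0]]' >/dev/null; python3 go.py M,-.127,0,.25
```

```text
time_s: 4.25
ee_pos: [0.5933, -0.1308, 0.2174]
eef_rot: [-3.141, -0.0, 3.046]
force: [0.3, -1.2, 0.2]
grip_width: 0.0256
grip_force: 40.0
grasp [ 0.594  -0.1308  0.2609] yaw 174.52 F [-0.3  0.6 -2.6] w 0.026 gf 40.0 t 5.0
-> (np.float64(0.3954), np.float64(0.2807), 0.25, 176.6) rows cm [23.6  39.05  0.91] rot [-0.001  0.006 -0.036] r 0.485
```

```bash
python3 -m jog '[[2,3.5,0,0,0,0],[5,8,0,0,0,0],[23.6,39,1,0,0,-0.036],[23.6,39,1,0,0,-0.036],[23.6,39,1,0,0,-0.036],[23.6,39,1,0,0,-0.036],[23.6,39,1,0,0,-0.036],[23.6,39,1,0,0,-0.036]]' >/dev/null; python3 go.py M,-.127,0,.12
```

```text
grasp [0.4221 0.2221 0.2471] yaw 176.56 F [ 1.4  0.1 -2. ] w 0.0255 gf 40.0 t 5.8
-> (np.float64(0.3954), np.float64(0.2807), 0.12, 176.6) rows cm [ 3.03  5.69 12.71] rot [-0.001 -0.002 -0.001] r 0.485
```

```bash
python3 -m jog '[[3,5.7,4,0,0,0],[3,5.7,8,0,0,0],[3,5.7,12.7,0,0,0],[3,5.7,12.7,0,0,0],[3,5.7,12.7,0,0,0],[3,5.7,12.7,0,0,0]]' >/dev/null; python3 go.py M,-.127,0,.0386; python3 -c "
from m import *
c=snap('top');a=c['img'][160:260,110:250];cv2.imwrite('pics/a1.png',cv2.resize(a,None,fx=5,fy=5,interpolation=cv2.INTER_CUBIC))"
```

```text
grasp [0.3985 0.2795 0.1237] yaw 176.53 F [ 0.9  0.5 -1. ] w 0.0256 gf 40.0 t 6.3
-> (np.float64(0.3954), np.float64(0.2807), 0.0386, 176.6) rows cm [0.3  0.12 8.51] rot [ 0.001  0.002 -0.001] r 0.485
```

View pics/a1.png

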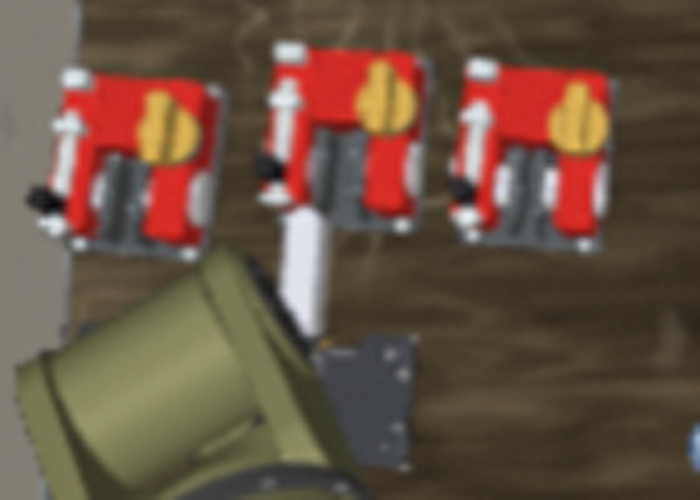

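The blade of the blue spacer (tip at about (307,212) in the crop) hangs in front of the middle caliper, in line with its gap once height parallax is allowed for. I'll lower it and measure the blade axis against the gap.

```bash
python3 -m jog '[[0.3,0.1,3,0,0,0],[0.3,0.1,6,0,0,0],[0.3,0.1,8.5,0,0,0],[0.3,0.1,8.5,0,0,0],[0.3,0.1,8.5,0,0,0]]' >/dev/null
cat >> m.py <<'E'
def blade(c,k,z=.046):
    from go import CAL
    a,b,w=CAL[k];e=Ro.from_euler('z',w,degrees=True).as_matrix()[:2,:2]
    h=cv2.cvtColor(c['img'],cv2.COLOR_BGR2HSV);m=cv2.inRange(h,(0,0,130),(180,60,255))
    P=np.array([e.T@(onplane(c,u,v,z)[:2]-[a,b]) for v,u in np.argwhere(m)])
    P=P[(P[:,0]>-.085)&(P[:,0]<-.012)&(abs(P[:,1])<.02)]
    if len(P)<20: return 'few',len(P)
    s=np.polyfit(P[:,0],P[:,1],1);return dict(y=P[:,1].mean().round(4),yawerr=np.degrees(s[0]).round(2),width=np.ptp(P[:,1]).round(4),xr=(P[:,0].min().round(3),P[:,0].max().round(3)),n=len(P))
E
python3 -c "
from m import *
c=snap('top','a2.png');print(blade(c,'M'));
cv2.imwrite('pics/a3.png',cv2.resize(c['img'][160:260,110:250],None,fx=5,fy=5,interpolation=cv2.INTER_CUBIC))"; python3 go.py M,-.127,0,.0386
```

```text
{'y': np.float64(-0.001), 'yawerr': np.float64(4.38), 'width': np.float64(0.0237), 'xr': (np.float64(-0.083), np.float64(-0.015)), 'n': 149}
grasp [0.3955 0.2808 0.0383] yaw 176.54 F [ 0.4 -0.1 -1.9] w 0.0262 gf 40.0 t 7.0
-> (np.float64(0.3954), np.float64(0.2807), 0.0386, 176.6) rows cm [-0.03  0.01 -0.03] rot [ 0.001  0.002 -0.001] r 0.485
```

View pics/a3.png

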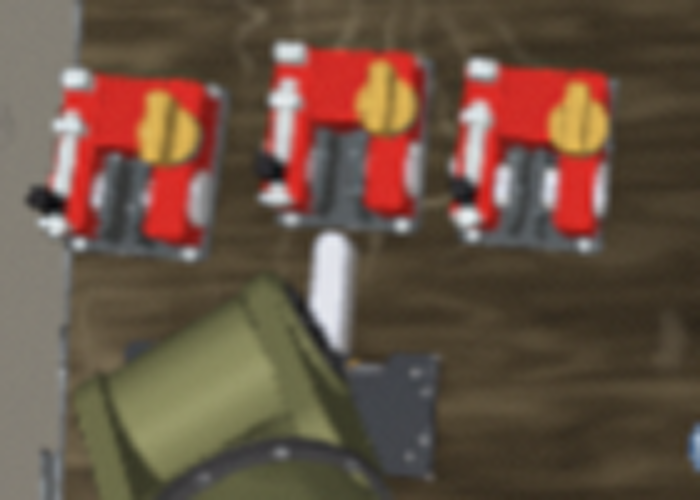

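The blade is square to the gap and centred once parallax is allowed for: tip at (332,235), about 12 px of lean, screw midpoint at (346,222). Next I'll push it in gradually and read the force.

```bash
python3 -m jog '[[-0.8,0,0,0,0,0],[-1.6,0,0,0,0,0],[-2.2,0,0,0,0,0],[-2.8,0,0,0,0,0],[-2.8,0,0,0,0,0]]' |grep -E "force|ee_pos"; python3 -m jog '[[-0.6,0,0,0,0,0],[-1.2,0,0,0,0,0],[-1.8,0,0,0,0,0],[-1.8,0,0,0,0,0]]' |grep -E "force|ee_pos";python3 go.py M,-.058,0,.0386
```

```text
ee_pos: [0.4232, 0.2788, 0.2172]
force: [0.2, -0.3, -1.1]
grip_force: 40.0
ee_pos: [0.441, 0.2777, 0.217]
force: [2.4, -0.8, -5.5]
grip_force: 40.0
grasp [0.4411 0.2777 0.0366] yaw 176.55 F [ 2.4 -0.8 -5.5] w 0.0259 gf 40.0 t 7.8
-> (np.float64(0.4643), np.float64(0.2766), 0.0386, 176.6) rows cm [-2.33  0.03 -0.19] rot [-0.     0.    -0.001] r 0.54
```

```bash
for i in 1; do python3 -m jog '[[-0.5,0,-0.1,0,0,0],[-1,0,-0.1,0,0,0]]' |grep -E " *force|ee_pos"; python3 -m jog '[[-0.4,0,-0.1,0,0,0],[-0.8,0,-0.1,0,0,0]]' |grep -E "force|ee_pos"; python3 -m jog '[[-0.3,0,0,0,0,0],[-0.6,0,0,0,0,0],[-0.9,0,0,0,0,0]]' |grep -E "force|ee_pos";done; python3 go.py M,-.058,0,.0386
```

```text
ee_pos: [0.4506, 0.2773, 0.2183]
force: [-5.6, -1.2, -2.3]
grip_force: 40.0
ee_pos: [0.4588, 0.2768, 0.2193]
force: [-4.4, -1.5, -1.9]
grip_force: 40.0
ee_pos: [0.4666, 0.2764, 0.2188]
force: [-26.3, 1.4, 5.7]
grip_force: 40.0
grasp [0.4657 0.2762 0.0384] yaw 176.58 F [-26.3   1.4   5.7] w 0.0259 gf 40.0 t 8.6
-> (np.float64(0.4643), np.float64(0.2766), 0.0386, 176.6) rows cm [ 0.23  0.01 -0.02] rot [-0.001 -0.005 -0.   ] r 0.54
```

Drag was steady at about 5 N, then a dead stop exactly where home should be, so 18 belongs to the middle caliper. I'll release it and go for yellow.

```bash
python3 -m jog '[[0.2,0,0,0,0,0],[0.2,0,0.15,0,0,0],[0.2,0,0.15,0,0,0]]' |grep force; python3 -m jog '[[0,0,0,0,0,0],[0,0,0,0,0,0],[0,0,0,0,0,0],[0,0,0,0,0,0],[0,0,0,0,0,0],[0,0,0,0,0,0],[0,0,-4,0,0,0],[0,0,-8,0,0,0]]' 65 |grep grip; python3 -m jog '[[0,0,-4,0,0,0],[0,0,-8,0,0,0],[0,0,-12,0,0,0],[0,0,-15,0,0,0],[0,0,-15,0,0,0]]' |grep grip; python3 go.py .387,-.2988,.25,-179.3; python3 -c "
from m import *
print(spacers(snap('top')))"
```

```text
force: [-7.2, -1.6, 2.3]
grip_force: 40.0
grip_width: 0.061
grip_force: 0.0
grip_width: 0.0614
grip_force: 0.0
grasp [0.4664 0.2769 0.2716] yaw 176.58 F [ 1.2  0.3 -0.6] w 0.0614 gf 0.0 t 10.2
-> (0.387, -0.2988, 0.25, -179.3) rows cm [  4.39 -57.88   1.94] rot [ 0.003  0.006 -0.072] r 0.489
{'green': [(np.float64(-11.68), 'fromtip', array([ 0.3455, -0.1955]), 'fromback', array([ 0.3493, -0.1963]), 'footlat', array([-0.0305,  0.031 ]), 'len', np.float64(0.094), 'n', 128)], 'yellow': [(np.float64(-93.19), 'fromtip', array([0.7143, 0.0482]), 'fromback', array([ 0.7103, -0.0224]), 'footlat', array([0.0234, 0.0854]), 'len', np.float64(0.067), 'n', 145), (np.float64(0.83), 'fromtip', array([ 0.3881, -0.299 ]), 'fromback', array([ 0.3853, -0.299 ]), 'footlat', array([-0.0338,  0.0337]), 'len', np.float64(0.096), 'n', 170)]}
```

```bash
python3 -m jog '[[0,-3,0,0,0,0],[4.4,-57.9,2,0,0,-0.072],[4.4,-57.9,2,0,0,-0.072],[4.4,-57.9,2,0,0,-0.072],[4.4,-57.9,2,0,0,-0.072],[4.4,-57.9,2,0,0,-0.072],[4.4,-57.9,2,0,0,-0.072],[4.4,-57.9,2,0,0,-0.072]]' >/dev/null; python3 go.py .387,-.2988,.0371,-179.3
```

```text
grasp [ 0.4138 -0.1016  0.2534] yaw -179.29 F [0.9 1.1 0.1] w 0.0611 gf 0.0 t 11.0
-> (0.387, -0.2988, 0.0371, -179.3) rows cm [  2.91 -19.68  21.62] rot [ 0.001 -0.001  0.   ] r 0.489
```

```bash
python3 -m jog '[[2.9,-19.7,0,0,0,0],[2.9,-19.7,0,0,0,0],[2.9,-19.7,0,0,0,0],[2.9,-19.7,0,0,0,0],[2.9,-19.7,5,0,0,0],[2.9,-19.7,9,0,0,0],[2.9,-19.7,13,0,0,0],[2.9,-19.7,13,0,0,0]]' >/dev/null; python3 go.py .387,-.2988,.0371,-179.3
```

```text
grasp [ 0.3859 -0.2953  0.1193] yaw -179.31 F [-0.3 -0.1  0.2] w 0.0614 gf 0.0 t 11.8
-> (0.387, -0.2988, 0.0371, -179.3) rows cm [-0.03 -0.28  8.22] rot [ 0.007 -0.007 -0.   ] r 0.489
```

Lower, grip, lift; then compute the approach to caliper L, my estimate for the 13.

```bash
python3 -m jog '[[-0.1,-0.3,3,0,0,0],[-0.1,-0.3,6,0,0,0],[-0.1,-0.3,8.2,0,0,0],[-0.1,-0.3,8.2,0,0,0],[-0.1,-0.3,8.2,0,0,0]]' >/dev/null; python3 go.py; python3 -m jog '[[0,0,0,0,0,0],[0,0,0,0,0,0],[0,0,0,0,0,0],[0,0,0,0,0,0],[0,0,0,0,0,0],[0,0,0,0,0,0],[0,0,0,0,0,0],[0,0,0,0,0,0]]' 0 40 |grep grip; python3 go.py;  python3 -m jog '[[0,0,-1,0,0,0],[0,0,-5,0,0,0],[0,0,-10,0,0,0],[0,0,-15,0,0,0],[0,0,-20,0,0,0],[0,0,-22,0,0,0],[0,0,-22,0,0,0]]' |grep grip; python3 go.py L,-.127,0,.25 R,-.127,0,.25
```

```text
grasp [ 0.3899 -0.3006  0.0441] yaw -179.29 F [-0.4 -0.9 -0.6] w 0.0611 gf 0.0 t 12.3
grip_width: 0.0258
grip_force: 40.0
grasp [ 0.3894 -0.3003  0.0428] yaw -179.3 F [-1.8  0.7  5.4] w 0.0258 gf 40.0 t 13.1
grip_width: 0.026
grip_force: 40.0
grasp [ 0.3898 -0.3007  0.2659] yaw -179.3 F [-0.2 -0.4 -2.8] w 0.026 gf 40.0 t 13.8
-> (np.float64(0.3806), np.float64(0.4215), 0.25, 174.8) rows cm [-3.000e-02  7.216e+01  1.310e+00] rot [-0.004  0.004  0.103] r 0.568
-> (np.float64(0.3825), np.float64(0.1668), 0.25, 175.4) rows cm [ 0.1  46.69  1.41] rot [-0.004  0.004  0.093] r 0.417
```

```bash
python3 -m jog '[[0,3,0,0,0,0],[0,8,0,0,0,0],[0,40,0,0,0,0.05],[0,40,0,0,0,0.05],[0,40,0,0,0,0.05],[0,40,0,0,0,0.05],[0,40,0,0,0,0.05],[0,40,0,0,0,0.05]]' >/dev/null; python3 go.py  L,-.127,0,.25
```

```text
grasp [0.3836 0.0816 0.2613] yaw 177.82 F [ 1.5  0.2 -2.7] w 0.0262 gf 40.0 t 14.6
-> (np.float64(0.3806), np.float64(0.4215), 0.25, 174.8) rows cm [ 1.62 33.95  1.13] rot [-0.    -0.002  0.053] r 0.568
```

```bash
python3 -m jog '[[1.6,34,1,0,0,0.053],[1.6,34,1,0,0,0.053],[1.6,34,1,0,0,0.053],[1.6,34,1,0,0,0.053],[1.6,34,1,0,0,0.053],[1.6,34,1,0,0,0.053],[1.6,34,1,0,0,0.053],[1.6,34,5,0,0,0.053]]' >/dev/null; python3 go.py  L,-.127,0,.0443
```

```text
grasp [0.3815 0.4247 0.2138] yaw 174.99 F [ 0.4  0.2 -2.4] w 0.0261 gf 40.0 t 15.4
-> (np.float64(0.3806), np.float64(0.4215), 0.0443, 174.8) rows cm [ 0.06 -0.32 16.95] rot [0.005 0.003 0.003] r 0.568
```

```bash
python3 -m jog '[[0,-0.3,5,0,0,0],[0,-0.3,9,0,0,0],[0,-0.3,13,0,0,0],[0,-0.3,15.5,0,0,0],[0,-0.3,16.8,0,0,0],[0,-0.3,16.9,0,0,0],[0,-0.3,16.9,0,0,0]]' |grep force; python3 go.py  L,-.127,0,.0443;  python3 -c "
from m import *
c=snap('top','b2.png');print(blade(c,'L'));
cv2.imwrite('pics/b3.png',cv2.resize(c['img'][160:260,110:250],None,fx=5,fy=5,interpolation=cv2.INTER_CUBIC))"
```

```text
force: [-0.5, 0.3, -1.7]
grip_force: 40.0
grasp [0.3811 0.4168 0.0431] yaw 174.79 F [-0.5  0.3 -1.7] w 0.0259 gf 40.0 t 16.1
-> (np.float64(0.3806), np.float64(0.4215), 0.0443, 174.8) rows cm [ 0.1   0.45 -0.12] rot [-0.001 -0.001 -0.   ] r 0.568
{'y': np.float64(-0.0057), 'yawerr': np.float64(0.39), 'width': np.float64(0.0346), 'xr': (np.float64(-0.085), np.float64(-0.016)), 'n': 158}
```

View pics/b3.png

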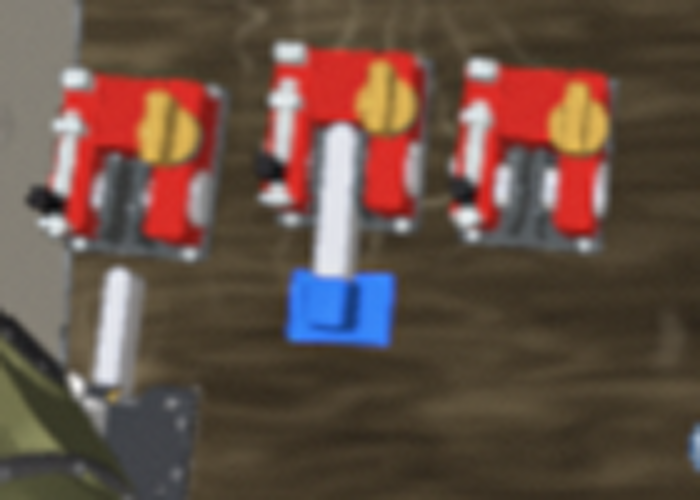

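Blue stands home in the middle caliper. The yellow blade (tip at (120,272)) is about 4.5 mm too far right of the left gap, so I'll shift it and then feel my way in.

```bash
python3 -m jog '[[0,0.45,-0.1,0,0,0],[0,0.45,-0.1,0,0,0],[0,0.45,-0.1,0,0,0]]' |grep -w force; python3 go.py L,-.127,0,.0443;python3 -m jog '[[-0.8,0,0,0,0,0],[-1.6,0,0,0,0,0],[-2.2,0,0,0,0,0]]' |grep -E "^force|ee_pos"; python3 -m jog '[[-0.4,0,0,0,0,0],[-0.8,0,0,0,0,0]]' |grep -E "^force|ee_pos"; python3 go.py L,-.058,0,.0443
```

```text
force: [1.0, 0.0, -1.4]
grasp [0.3817 0.4218 0.0448] yaw 174.81 F [ 1.   0.  -1.4] w 0.0254 gf 40.0 t 16.4
-> (np.float64(0.3806), np.float64(0.4215), 0.0443, 174.8) rows cm [ 0.1  -0.03  0.05] rot [0. 0. 0.] r 0.568
ee_pos: [0.4046, 0.4194, 0.2251]
force: [-0.4, 0.6, -2.2]
ee_pos: [0.412, 0.4187, 0.2249]
force: [-3.6, -1.8, -0.8]
grasp [0.4119 0.4186 0.0445] yaw 174.77 F [-3.6 -1.8 -0.8] w 0.0258 gf 40.0 t 16.9
-> (np.float64(0.4493), np.float64(0.4153), 0.0443, 174.8) rows cm [-3.75  0.01  0.02] rot [-0.    -0.    -0.001] r 0.612
```

```bash
for i in 1 2 3; do python3 -m jog '[[-0.35,0,0,0,0,0],[-0.7,0,0,0,0,0]]' |grep -E "^force|ee_pos"; done; python3 go.py L,-.058,0,.0443
```

```text
ee_pos: [0.4183, 0.4181, 0.2245]
force: [-3.8, -2.4, -0.7]
ee_pos: [0.4255, 0.4175, 0.2247]
force: [-4.3, -2.9, -1.5]
ee_pos: [0.4327, 0.4168, 0.2249]
force: [-4.2, -2.2, -1.6]
grasp [0.4327 0.4168 0.0445] yaw 174.79 F [-4.2 -2.2 -1.6] w 0.0261 gf 40.0 t 17.6
-> (np.float64(0.4493), np.float64(0.4153), 0.0443, 174.8) rows cm [-1.66 -0.    0.02] rot [-0. -0. -0.] r 0.612
```

Drag is about 4 N past 20 mm, so yellow fits the left caliper. I'll push it to the stop.

```bash
python3 -m jog '[[-0.4,-0.1,0,0,0,0],[-0.8,-0.1,0,0,0,0],[-1.2,-0.1,0,0,0,0]]' |grep -E "^force|ee_pos"; python3 -m jog '[[-0.3,0,0,0,0,0],[-0.6,0,0,0,0,0]]' |grep -E "^force|ee_pos";python3 -m jog '[[-0.2,0,0,0,0,0],[-0.4,0,0,0,0,0]]' |grep -E "^force|ee_pos"; python3 go.py L,-.058,0,.0443
```

```text
ee_pos: [0.4447, 0.4149, 0.2251]
force: [-4.6, -0.4, -0.9]
ee_pos: [0.4506, 0.4143, 0.225]
force: [-5.2, -0.9, -1.1]
ee_pos: [0.4544, 0.414, 0.225]
force: [-4.6, 0.0, -1.6]
grasp [0.4544 0.414  0.0446] yaw 174.8 F [-4.6  0.  -1.6] w 0.0258 gf 40.0 t 18.2
-> (np.float64(0.4493), np.float64(0.4153), 0.0443, 174.8) rows cm [0.52 0.09 0.03] rot [-0. -0. -0.] r 0.612
```

```bash
python3 -m jog '[[-0.2,0,0,0,0,0],[-0.4,0,0,0,0,0]]' |grep -E "^force|ee_pos";python3 -m jog '[[-0.2,0,0,0,0,0],[-0.4,0,0,0,0,0]]' |grep -E "^force|ee_pos"; python3 go.py L,-.058,0,.0443
```

```text
ee_pos: [0.4571, 0.4141, 0.2248]
force: [-26.5, 2.2, 7.4]
ee_pos: [0.4599, 0.4141, 0.2244]
force: [-35.3, 2.6, 7.7]
grasp [0.4585 0.4138 0.044 ] yaw 174.85 F [-35.3   2.6   7.7] w 0.0255 gf 40.0 t 18.6
-> (np.float64(0.4493), np.float64(0.4153), 0.0443, 174.8) rows cm [ 1.07  0.02 -0.02] rot [-0.002 -0.008  0.001] r 0.612
```

End stop felt. Release and go for green.

```bash
python3 -m jog '[[0.4,0,0,0,0,0],[0.4,0,0.15,0,0,0],[0.4,0,0.15,0,0,0]]' |grep force; python3 -m jog '[[0,0,0,0,0,0],[0,0,0,0,0,0],[0,0,0,0,0,0],[0,0,0,0,0,0],[0,0,0,0,0,0],[0,0,0,0,0,0],[0,0,-4,0,0,0],[0,0,-8,0,0,0]]' 65 |grep grip; python3 -m jog '[[0,0,-4,0,0,0],[0,0,-8,0,0,0],[0,0,-12,0,0,0],[0,0,-15,0,0,0],[0,0,-15,0,0,0]]' |grep grip; python3 -c "
from m import *
s=spacers(snap('top'));print(s)"; python3 go.py .347,-.196,.25,168.3
```

```text
force: [-8.7, -0.1, 3.4]
grip_force: 40.0
grip_width: 0.0611
grip_force: 0.0
grip_width: 0.061
grip_force: 0.0
{'blue': [(np.float64(-2.23), 'fromtip', array([0.4654, 0.2749]), 'fromback', array([0.4678, 0.2748]), 'footlat', array([-0.0304,  0.0339]), 'len', np.float64(0.092), 'n', 232)], 'green': [(np.float64(-11.82), 'fromtip', array([ 0.3456, -0.1954]), 'fromback', array([ 0.3495, -0.1962]), 'footlat', array([-0.0307,  0.0308]), 'len', np.float64(0.094), 'n', 130), (np.float64(-19.77), 'fromtip', array([-0.0696,  0.581 ]), 'fromback', array([-0.0148,  0.5612]), 'footlat', array([0.0321, 0.0895]), 'len', np.float64(0.055), 'n', 150)], 'yellow': [(np.float64(-93.03), 'fromtip', array([0.714 , 0.0482]), 'fromback', array([ 0.7103, -0.0226]), 'footlat', array([0.0234, 0.0854]), 'len', np.float64(0.067), 'n', 144), (np.float64(-1.43), 'fromtip', array([0.4519, 0.4109]), 'fromback', array([0.4531, 0.4108]), 'footlat', array([-0.0299,  0.0373]), 'len', np.float64(0.095), 'n', 208)]}
grasp [0.4586 0.4139 0.2749] yaw 174.8 F [-0.6 -0.5  0.2] w 0.061 gf 0.0 t 20.3
-> (0.347, -0.196, 0.25, 168.3) rows cm [  5.55 -61.71   2.33] rot [0.003 0.002 0.113] r 0.399
```

```bash
python3 -m jog '[[0,-4,0,0,0,0],[5.5,-61.7,2,0,0,0.11],[5.5,-61.7,2,0,0,0.11],[5.5,-61.7,2,0,0,0.11],[5.5,-61.7,2,0,0,0.11],[5.5,-61.7,2,0,0,0.11],[5.5,-61.7,2,0,0,0.11],[5.5,-61.7,2,0,0,0.11]]' 92 >/dev/null; python3 go.py .3434,-.2136,.1,168.3 .3434,-.2136,.038,168.3
```

```text
grasp [0.3888 0.0284 0.2598] yaw 168.52 F [ 1.  -0.8  0.1] w 0.0864 gf 0.0 t 21.1
-> (0.3434, -0.2136, 0.1, 168.3) rows cm [ -0.37 -24.61  15.99] rot [-0.    -0.001  0.004] r 0.404
-> (0.3434, -0.2136, 0.038, 168.3) rows cm [ -0.37 -24.61  22.19] rot [-0.    -0.001  0.004] r 0.404
```

```bash
python3 -m jog '[[-0.4,-24.6,0,0,0,0],[-0.4,-24.6,0,0,0,0],[-0.4,-24.6,0,0,0,0],[-0.4,-24.6,0,0,0,0],[-0.4,-24.6,0,0,0,0],[-0.4,-24.6,4,0,0,0],[-0.4,-24.6,7,0,0,0],[-0.4,-24.6,7,0,0,0]]' >/dev/null; python3 go.py .3434,-.2136,.038,168.3;  python3 -c "
from m import *
c=snap('scene');cv2.imwrite('pics/g1.png',cv2.resize(c['img'][170:310,170:320],None,fx=4,fy=4,interpolation=cv2.INTER_CUBIC))"
```

```text
grasp [ 0.343  -0.2109  0.1871] yaw 168.45 F [ 0.8 -0.1  0.9] w 0.0866 gf 0.0 t 21.9
-> (0.3434, -0.2136, 0.038, 168.3) rows cm [-0.07 -0.25 14.91] rot [ 0.003 -0.007  0.003] r 0.404
```

View pics/g1.png

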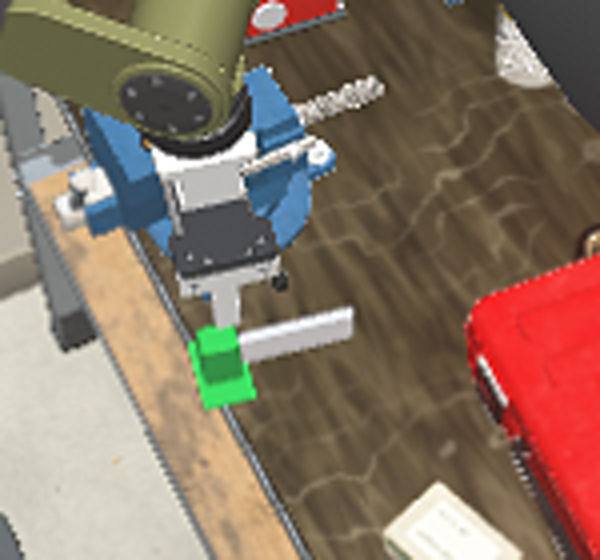

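Green stands at the front edge at crop (222,365), with the open gripper above it and clear of the vise. Descend and close.

```bash
python3 -m jog '[[0,-0.2,4,0,0,0],[0,-0.2,8,0,0,0],[0,-0.2,11,0,0,0],[0,-0.2,13.5,0,0,0],[0,-0.2,14.8,0,0,0],[0,-0.2,14.8,0,0,0]]' |grep force; python3 go.py; python3 -m jog '[[0,0,0,0,0,0],[0,0,0,0,0,0],[0,0,0,0,0,0],[0,0,0,0,0,0],[0,0,0,0,0,0],[0,0,0,0,0,0],[0,0,0,0,0,0],[0,0,0,0,0,0]]' 0 40 |grep force;python3 -m jog '[[0,0,0,0,0,0],[0,0,0,0,0,0],[0,0,0,0,0,0],[0,0,0,0,0,0]]' |grep grip; python3 go.py R,-.127,0,.25
```

```text
force: [-0.1, -0.5, 0.4]
grip_force: 0.0
grasp [ 0.3447 -0.2136  0.0429] yaw 168.54 F [-0.1 -0.5  0.4] w 0.0862 gf 0.0 t 22.6
force: [0.1, 0.9, 1.6]
grip_force: 2.6
grip_width: 0.0257
grip_force: 40.0
grasp [ 0.3445 -0.2138  0.043 ] yaw 168.5 F [-0.2  1.8  2.1] w 0.0257 gf 40.0 t 23.8
-> (np.float64(0.3825), np.float64(0.1668), 0.25, 175.4) rows cm [  3.87  38.06 -20.69] rot [ 0.   -0.   -0.12] r 0.417
```

```bash
python3 -m jog '[[0,0,-1,0,0,0],[0,0,-5,0,0,0],[0,0,-10,0,0,0],[0,0,-15,0,0,0],[0,0,-20,0,0,0],[0,0,-22,0,0,0],[0,0,-22,0,0,0]]' |grep grip_w;python3 -m jog '[[1,3,0,0,0,0],[2,8,0,0,0,-0.06],[3.9,38,0,0,0,-0.12],[3.9,38,0,0,0,-0.12],[3.9,38,0,0,0,-0.12],[3.9,38,0,0,0,-0.12],[3.9,38,0,0,0,-0.12],[3.9,38,0,0,0,-0.12]]' |grep grip_w; python3 go.py R,-.127,0,.0445
```

```text
grip_width: 0.026
grip_width: 0.0255
grasp [0.381  0.1667 0.2615] yaw 175.38 F [ 1.4  0.7 -2.7] w 0.0255 gf 40.0 t 25.2
-> (np.float64(0.3825), np.float64(0.1668), 0.0445, 175.4) rows cm [-1.50e-01  2.00e-02  2.17e+01] rot [-0.001 -0.002 -0.   ] r 0.417
```

```bash
python3 -m jog '[[0,0,5,0,0,0],[0,0,10,0,0,0],[0,0,14,0,0,0],[0,0,17,0,0,0],[0,0,20,0,0,0],[0,0,21.5,0,0,0],[0,0,21.6,0,0,0],[0,0,21.6,0,0,0]]' |grep force; python3 go.py  R,-.127,0,.0445;  python3 -c "
from m import *
c=snap('top','c2.png');print(blade(c,'R'));
cv2.imwrite('pics/c3.png',cv2.resize(c['img'][160:260,110:250],None,fx=5,fy=5,interpolation=cv2.INTER_CUBIC))"
```

```text
force: [-0.4, -0.2, -2.0]
grip_force: 40.0
grasp [0.3812 0.1645 0.0466] yaw 175.37 F [-0.4 -0.2 -2. ] w 0.0256 gf 40.0 t 26.1
-> (np.float64(0.3825), np.float64(0.1668), 0.0445, 175.4) rows cm [-0.08  0.23  0.21] rot [-0.001 -0.002 -0.   ] r 0.417
{'y': np.float64(-0.0017), 'yawerr': np.float64(-0.58), 'width': np.float64(0.0108), 'xr': (np.float64(-0.048), np.float64(-0.019)), 'n': 36}
```

View pics/c3.png

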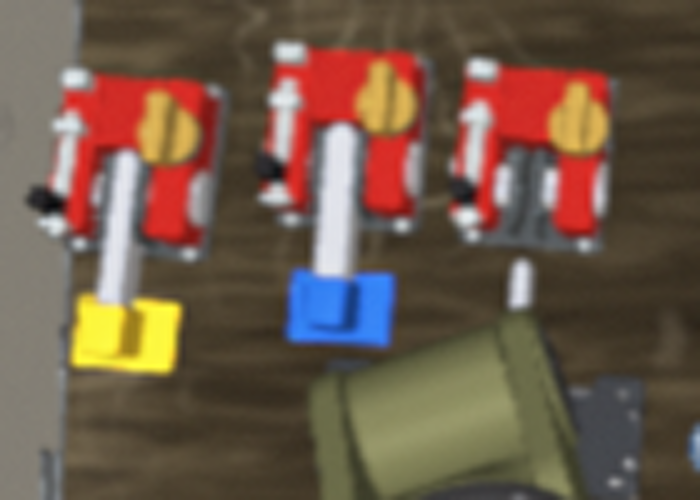

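Yellow and blue stand home. The green tip (521,265) is in line with the right gap (527,200). I'll shift it +2 mm and insert.

```bash
python3 -m jog '[[0,0.2,0.2,0,0,0],[0,0.2,0.2,0,0,0]]' |grep -w force;python3 -m jog '[[-0.8,0,0,0,0,0],[-1.6,0,0,0,0,0],[-2.2,0,0,0,0,0]]' |grep -E "^force|ee_pos"; for i in 1 2 3 4; do python3 -m jog '[[-0.4,0,0,0,0,0],[-0.8,0,0,0,0,0]]' |grep -E "^force|ee_pos"; done; python3 go.py R,-.058,0,.0443
```

```text
force: [-0.5, -1.0, -1.6]
ee_pos: [0.4049, 0.1649, 0.2256]
force: [1.1, 0.0, -1.8]
ee_pos: [0.412, 0.1641, 0.2251]
force: [-7.1, -0.6, -1.3]
ee_pos: [0.4197, 0.1635, 0.2249]
force: [-4.3, -1.8, -1.7]
ee_pos: [0.4279, 0.1629, 0.2252]
force: [-4.3, -1.7, -1.5]
ee_pos: [0.436, 0.1623, 0.2253]
force: [-4.3, -2.0, -2.0]
grasp [0.4359 0.1622 0.0449] yaw 175.36 F [-4.3 -2.  -2. ] w 0.0257 gf 40.0 t 27.4
-> (np.float64(0.4513), np.float64(0.1613), 0.0443, 175.4) rows cm [-1.53  0.03  0.06] rot [-0.    -0.001 -0.001] r 0.479
```

Light drag of about 4.3 N confirms green for the right caliper.

```bash
python3 -m jog '[[-0.4,-0.1,0,0,0,0],[-0.8,-0.1,0,0,0,0],[-1.2,-0.1,0,0,0,0]]' |grep -E "^force|ee_pos"; python3 -m jog '[[-0.2,0,0,0,0,0],[-0.4,0,0,0,0,0]]' |grep -E "^force|ee_pos";python3 -m jog '[[-0.2,0,0,0,0,0],[-0.4,0,0,0,0,0]]' |grep -E "^force|ee_pos"
```

```text
ee_pos: [0.448, 0.1604, 0.2254]
force: [-5.4, -0.2, -2.6]
ee_pos: [0.4518, 0.1601, 0.2254]
force: [-4.1, -0.2, -2.2]
ee_pos: [0.4558, 0.1598, 0.2254]
force: [-4.3, -0.1, -1.7]
```

```bash
python3 -m jog '[[-0.2,0,0,0,0,0],[-0.35,0,0,0,0,0]]' |grep -E "^force|ee_pos";python3 -m jog '[[-0.2,0,0,0,0,0],[-0.2,0,0,0,0,0]]' |grep -E "^force|ee_pos"
```

```text
ee_pos: [0.458, 0.1597, 0.2249]
force: [-26.3, 2.8, 7.6]
ee_pos: [0.4595, 0.1596, 0.2245]
force: [-26.3, 2.4, 6.7]
```

```bash
python3 -m jog '[[0.2,0,0,0,0,0],[0.2,0,0.15,0,0,0],[0.2,0,0.15,0,0,0]]' |grep force; python3 -m jog '[[0,0,0,0,0,0],[0,0,0,0,0,0],[0,0,0,0,0,0],[0,0,0,0,0,0],[0,0,0,0,0,0],[0,0,-4,0,0,0],[0,0,-8,0,0,0]]' 50 |grep grip; python3 -m jog '[[0,0,-4,0,0,0],[0,0,-8,0,0,0],[0,0,-9,0,0,0],[0,0,-9,0,0,0]]' |grep grip; python3 go.py R,.015,.0315,.16 R,.015,.0315,.1; python3 -c "
from m import *
print(spacers(snap('top')))"
```

```text
force: [-15.0, 0.9, 3.9]
grip_force: 40.0
grip_width: 0.0468
grip_force: 0.0
grip_width: 0.0468
grip_force: 0.0
grasp [0.4597 0.1596 0.2147] yaw 175.37 F [-0.3 -0.6 -0.2] w 0.0468 gf 0.0 t 29.9
-> (np.float64(0.5266), np.float64(0.1868), 0.16, 175.4) rows cm [-6.49  3.26  5.49] rot [ 0.001  0.003 -0.001] r 0.559
-> (np.float64(0.5266), np.float64(0.1868), 0.1, 175.4) rows cm [-6.47  3.26 11.49] rot [ 0.001  0.003 -0.001] r 0.559
{'green': [(np.float64(-17.62), 'fromtip', array([-0.0705,  0.5778]), 'fromback', array([-0.0278,  0.5643]), 'footlat', array([0.0316, 0.1099]), 'len', np.float64(0.054), 'n', 145)], 'yellow': [(np.float64(-92.69), 'fromtip', array([0.7136, 0.0482]), 'fromback', array([ 0.7103, -0.0229]), 'footlat', array([0.0233, 0.0854]), 'len', np.float64(0.067), 'n', 143), (np.float64(-1.43), 'fromtip', array([0.4519, 0.4109]), 'fromback', array([0.4531, 0.4109]), 'footlat', array([-0.0302,  0.0372]), 'len', np.float64(0.095), 'n', 207)]}
```

```bash
python3 -m jog '[[-3,1.6,2,0,0,0],[-6.5,3.3,4,0,0,0],[-6.5,3.3,5,0,0,0],[-6.5,3.3,5,0,0,0],[-6.5,3.3,8,0,0,0],[-6.5,3.3,11.2,0,0,0],[-6.5,3.3,11.2,0,0,0]]' 42 |grep -w force; python3 go.py; python3 -m jog '[[0,0,0,0,0,0],[0,0,0,0,0,0],[0,0,0,0,0,0],[0,0,0,0,0,0],[0,0,0,0,0,0],[0,0,0,0,0,0]]' 0 30 |grep -E "force|grip"; python3 go.py R,.054,.0315,.1
```

```text
force: [-0.8, 0.0, 0.4]
grasp [0.5242 0.1863 0.0985] yaw 175.37 F [-0.8  0.   0.4] w 0.0394 gf 0.0 t 30.6
force: [-3.1, -13.3, 8.5]
grip_width: 0.0117
grip_force: 30.0
grasp [0.5271 0.1856 0.103 ] yaw 175.33 F [ -3.1 -13.3   8.5] w 0.0117 gf 30.0 t 31.2
-> (np.float64(0.5655), np.float64(0.1837), 0.1, 175.4) rows cm [-3.87  0.08  0.3 ] rot [-0.002  0.001 -0.001] r 0.595
```

```bash
python3 -m jog '[[-0.3,-0.15,0,0,0,0],[-0.8,-0.15,0,0,0,0],[-1.6,-0.15,0,0,0,0],[-2.4,-0.15,0,0,0,0],[-3.1,-0.15,0,0,0,0],[-3.1,-0.15,0,0,0,0]]' |grep -E "^force|ee_pos";python3 -m jog '[[-0.3,0,0,0,0,0],[-0.6,0,0,0,0,0]]' |grep -E "^force|ee_pos";python3 -m jog '[[-0.25,0,0,0,0,0],[-0.4,0,0,0,0,0]]' |grep -E "^force|ee_pos"
```

```text
ee_pos: [0.5583, 0.1824, 0.2834]
force: [0.7, -6.7, 6.3]
ee_pos: [0.563, 0.1821, 0.2833]
force: [-27.4, -7.0, 23.5]
ee_pos: [0.5657, 0.1821, 0.283]
force: [-34.2, -8.2, 23.4]
```

Stop felt after 36 mm of travel. Release, then the right valve.

```bash
python3 -m jog '[[0.3,0,0,0,0,0],[0.3,0,0,0,0,0],[0.3,0,0,0,0,0],[0.3,0,0,0,0,0],[0.3,0,0,0,0,0],[0.3,0,-3,0,0,0],[0.3,0,-6,0,0,0],[0.3,0,-6,0,0,0]]' 42 |grep -E "grip|^force"; python3 go.py R,.062,-.0315,.1
```

```text
force: [-0.2, -0.0, -0.8]
grip_width: 0.0397
grip_force: 0.0
grasp [0.5659 0.183  0.1656] yaw 175.37 F [-0.2 -0.  -0.8] w 0.0397 gf 0.0 t 33.0
-> (np.float64(0.5684), np.float64(0.1202), 0.1, 175.4) rows cm [-0.82 -6.22  6.55] rot [ 0.002  0.006 -0.001] r 0.581
```

```bash
python3 -m jog '[[-0.8,-4,0,0,0,0],[-0.8,-6.2,0,0,0,0],[-0.8,-6.2,0,0,0,0],[-0.8,-6.2,3.5,0,0,0],[-0.8,-6.2,6.5,0,0,0],[-0.8,-6.2,6.5,0,0,0]]' |grep -w force; python3 go.py; python3 -m jog '[[0,0,0,0,0,0],[0,0,0,0,0,0],[0,0,0,0,0,0],[0,0,0,0,0,0],[0,0,0,0,0,0],[0,0,0,0,0,0]]' 0 30 |grep -E "force|grip"; python3 go.py
```

```text
force: [-0.5, -4.9, -3.6]
grasp [0.5655 0.1201 0.0926] yaw 175.39 F [-0.5 -4.9 -3.6] w 0.0398 gf 2.4 t 33.6
force: [-1.8, -17.5, -14.8]
grip_width: 0.0333
grip_force: 30.0
grasp [0.5657 0.1185 0.0942] yaw 175.36 F [ -1.8 -17.5 -14.8] w 0.0333 gf 30.0 t 34.2
```

Width 33 mm: I gripped the round base rather than the bar, because the tool sat too low. Open, rise and close again.

```bash
python3 -m jog '[[0,0,0,0,0,0],[0,0,0,0,0,0],[0,-0.2,0,0,0,0],[0,-0.2,-0.6,0,0,0],[0,-0.2,-0.9,0,0,0],[0,-0.2,-0.9,0,0,0]]' 42 |grep -w force; python3 go.py; python3 -m jog '[[0,0,0,0,0,0],[0,0,0,0,0,0],[0,0,0,0,0,0],[0,0,0,0,0,0],[0,0,0,0,0,0],[0,0,0,0,0,0]]' 0 30 |grep -E "force|grip"; python3 go.py
```

```text
force: [0.1, -0.4, 0.4]
grasp [0.5676 0.1184 0.1065] yaw 175.38 F [ 0.1 -0.4  0.4] w 0.0393 gf 0.0 t 34.9
force: [-0.7, -1.5, 1.2]
grip_width: 0.0119
grip_force: 30.0
grasp [0.5671 0.118  0.1054] yaw 175.35 F [-0.7 -1.5  1.2] w 0.0119 gf 30.0 t 35.5
```

Width is 12 mm, so I have the bar. Turn it clockwise.

```bash
python3 -m jog '[[0,0,0,0,0,0.15],[0,0,0,0,0,0.3],[0,0,0,0,0,0.45],[0,0,0,0,0,0.6],[0,0,0,0,0,0.75],[0,0,0,0,0,0.9],[0,0,0,0,0,1.05],[0,0,0,0,0,1.2]]'|grep -E "^force|grip_w"; python3 -m jog '[[0,0,0,0,0,0.06],[0,0,0,0,0,0.06]]' |grep -E "^force|grip_w"; python3 go.py
```

```text
force: [12.9, 10.4, -10.0]
grip_width: 0.012
force: [11.5, 9.2, -8.4]
grip_width: 0.0116
grasp [0.5684 0.1195 0.1055] yaw 103.11 F [11.5  9.2 -8.4] w 0.0116 gf 30.5 t 36.5
```

```bash
python3 -m jog '[[0,0,0,0,0,0],[0,0,0,0,0,0],[0,0,0,0,0,0],[0,0,0,0,0,0],[0,0,-3,0,0,0],[0,0,-6,0,0,0],[0,0,-7,0,0,0],[0,0,-7,0,0,0]]' 42 |grep -E "grip|^force"; python3 go.py M,.016,.0315,.17
```

```text
force: [0.3, 0.5, -0.3]
grip_width: 0.0394
grip_force: 0.0
grasp [0.5676 0.1181 0.1766] yaw 103.17 F [ 0.3  0.5 -0.3] w 0.0394 gf 0.0 t 37.2
-> (np.float64(0.54), np.float64(0.3037), 0.17, 176.6) rows cm [18.69  1.58  0.66] rot [ 0.002  0.002 -1.282] r 0.62
```

```bash
python3 -m jog '[[5,0.4,0.5,0,0,-0.15],[10,0.8,0.5,0,0,-0.3],[15,1.2,0.5,0,0,-0.45],[18.7,1.6,0.5,0,0,-0.6],[18.7,1.6,0.5,0,0,-0.75],[18.7,1.6,0.5,0,0,-0.9],[18.7,1.6,0.5,0,0,-1.05],[18.7,1.6,0.5,0,0,-1.2]]' >/dev/null; python3 go.py M,.016,.0315,.1
```

```text
grasp [0.5395 0.3037 0.1684] yaw 172.3 F [ 0.  -0.5 -0.8] w 0.0395 gf 0.0 t 38.0
-> (np.float64(0.54), np.float64(0.3037), 0.1, 176.6) rows cm [-0.02 -0.01  6.84] rot [-0.001 -0.002 -0.075] r 0.62
```

```bash
python3 -m jog '[[0,0,2.5,0,0,-0.075],[0,0,5,0,0,-0.075],[0,0,6.8,0,0,-0.075],[0,0,6.8,0,0,-0.075],[0,0,6.8,0,0,-0.075]]' |grep -w force; python3 go.py; python3 -m jog '[[0,0,0,0,0,0],[0,0,0,0,0,0],[0,0,0,0,0,0],[0,0,0,0,0,0],[0,0,0,0,0,0],[0,0,0,0,0,0]]' 0 30 |grep -E "force|grip"; python3 go.py M,.054,.0315,.1
```

```text
force: [0.4, -0.6, 0.8]
grasp [0.5399 0.3037 0.1019] yaw 176.22 F [ 0.4 -0.6  0.8] w 0.0393 gf 0.0 t 38.5
force: [-2.0, -7.6, 5.1]
grip_width: 0.012
grip_force: 30.0
grasp [0.5403 0.303  0.1031] yaw 176.21 F [-2.  -7.6  5.1] w 0.012 gf 30.0 t 39.1
-> (np.float64(0.578), np.float64(0.3014), 0.1, 176.6) rows cm [-3.78  0.07  0.31] rot [-0.001  0.    -0.007] r 0.652
```

```bash
python3 -m jog '[[-0.3,-0.1,0,0,0,0],[-0.8,-0.1,0,0,0,0],[-1.6,-0.1,0,0,0,0],[-2.4,-0.1,0,0,0,0],[-3.1,-0.1,0,0,0,0],[-3.1,-0.1,0,0,0,0]]' |grep -E "^force|ee_pos";python3 -m jog '[[-0.3,0,0,0,0,0],[-0.6,0,0,0,0,0]]' |grep -E "^force|ee_pos";python3 -m jog '[[-0.2,0,0,0,0,0],[-0.3,0,0,0,0,0]]' |grep -E "^force|ee_pos";  python3 -m jog '[[0.3,0,0,0,0,0],[0.3,0,0,0,0,0],[0.3,0,0,0,0,0],[0.3,0,0,0,0,0],[0.3,0,0,0,0,0],[0.3,0,-3,0,0,0],[0.3,0,-6,0,0,0],[0.3,0,-6,0,0,0]]' 42 |grep -E "grip|^force"; python3 go.py M,.063,-.0315,.1055
```

```text
ee_pos: [0.5719, 0.3005, 0.2834]
force: [-0.5, -3.0, 6.2]
ee_pos: [0.5756, 0.3008, 0.2832]
force: [-38.1, -6.1, 22.3]
ee_pos: [0.5782, 0.3007, 0.2829]
force: [-41.2, -6.8, 23.7]
force: [0.3, 0.3, -0.1]
grip_width: 0.0393
grip_force: 0.0
grasp [0.5785 0.301  0.167 ] yaw 176.22 F [ 0.3  0.3 -0.1] w 0.0393 gf 0.0 t 41.0
-> (np.float64(0.5832), np.float64(0.238), 0.1055, 176.6) rows cm [-0.95 -6.22  6.14] rot [ 0.003  0.006 -0.007] r 0.63
```

```bash
python3 -m jog '[[-0.9,-4,0,0,0,0],[-0.9,-6.2,0,0,0,0],[-0.9,-6.2,0,0,0,0],[-0.9,-6.2,3,0,0,0],[-0.9,-6.2,6,0,0,0],[-0.9,-6.2,6,0,0,0],[-0.9,-6.2,6,0,0,0]]' |grep -w force; python3 go.py; python3 -m jog '[[0,0,0,0,0,0],[0,0,0,0,0,0],[0,0,0,0,0,0],[0,0,0,0,0,0],[0,0,0,0,0,0],[0,0,0,0,0,0]]' 0 30 |grep -E "force|grip"; python3 go.py
```

```text
force: [0.4, 0.0, 0.1]
grasp [0.5819 0.2386 0.1028] yaw 176.26 F [0.4 0.  0.1] w 0.0395 gf 0.0 t 41.6
force: [-2.7, -8.7, 6.1]
grip_width: 0.0117
grip_force: 30.0
grasp [0.5821 0.2367 0.1033] yaw 176.19 F [-2.7 -8.7  6.1] w 0.0117 gf 30.0 t 42.2
```

```bash
python3 -m jog '[[0,-0.1,0,0,0,0.15],[0,-0.1,0,0,0,0.3],[0,-0.1,0,0,0,0.45],[0,-0.1,0,0,0,0.6],[0,-0.1,0,0,0,0.75],[0,-0.1,0,0,0,0.9],[0,-0.1,0,0,0,1.05],[0,-0.1,0,0,0,1.2]]'|grep -E "^force|grip_w"; python3 -m jog '[[0,0,0,0,0,0.06],[0,0,0,0,0,0.06]]' |grep -E "^force|grip_w"; python3 -m jog '[[0,0,0,0,0,0],[0,0,0,0,0,0],[0,0,0,0,0,0],[0,0,0,0,0,0],[0,0,-3,0,0,0],[0,0,-6,0,0,0],[0,0,-7,0,0,0],[0,0,-7,0,0,0]]' 42 |grep -E "grip|^force"; python3 go.py L,.016,.0315,.17
```

```text
force: [13.7, 10.4, -6.9]
grip_width: 0.0119
force: [10.5, 8.6, -6.1]
grip_width: 0.0123
force: [0.3, -0.4, -0.7]
grip_width: 0.0397
grip_force: 0.0
grasp [0.5822 0.2371 0.1736] yaw 104.03 F [ 0.3 -0.4 -0.7] w 0.0397 gf 0.0 t 44.0
-> (np.float64(0.5259), np.float64(0.4399), 0.17, 174.8) rows cm [21.05 -0.51  0.37] rot [ 2.000e-03  1.000e-03 -1.235e+00] r 0.686
```

```bash
python3 -m jog '[[5,0,0.3,0,0,-0.15],[10,0,0.3,0,0,-0.3],[15,0,0.3,0,0,-0.45],[20,-0.4,0.3,0,0,-0.6],[21,-0.5,0.3,0,0,-0.75],[21,-0.5,0.3,0,0,-0.9],[21,-0.5,0.3,0,0,-1.05],[21,-0.5,0.3,0,0,-1.2]]' >/dev/null; python3 -m jog '[[0,0,2,0,0,-0.035],[0,0,2,0,0,-0.035]]' >/dev/null; python3 go.py L,.016,.031,.103
```

```text
grasp [0.5248 0.4385 0.1451] yaw 174.82 F [-0.5 -0.3 -0.4] w 0.0396 gf 0.0 t 45.0
-> (np.float64(0.5258), np.float64(0.4394), 0.103, 174.8) rows cm [-0.02  0.04  4.21] rot [-0.004 -0.005  0.   ] r 0.685
```

```bash
python3 -m jog '[[0,0,2,0,0,0],[0,0,4.2,0,0,0],[0,0,4.2,0,0,0],[0,0,4.2,0,0,0]]' |grep -w force; python3 go.py; python3 -m jog '[[0,0,0,0,0,0],[0,0,0,0,0,0],[0,0,0,0,0,0],[0,0,0,0,0,0],[0,0,0,0,0,0],[0,0,0,0,0,0]]' 0 30 |grep -E "force|grip"; python3 go.py
```

```text
force: [0.2, 0.3, 0.5]
grasp [0.526  0.4394 0.1076] yaw 174.74 F [0.2 0.3 0.5] w 0.0393 gf 0.0 t 45.5
force: [-0.9, -4.7, 4.1]
grip_width: 0.0119
grip_force: 30.0
grasp [0.5262 0.439  0.1081] yaw 174.77 F [-0.9 -4.7  4.1] w 0.0119 gf 30.0 t 46.0
```

```bash
python3 -m jog '[[-0.3,-0.05,0,0,0,0],[-0.8,-0.05,0,0,0,0],[-1.6,-0.05,0,0,0,0],[-2.4,-0.05,0,0,0,0],[-3.1,-0.05,0,0,0,0],[-3.1,-0.05,0,0,0,0]]' |grep -E "^force|ee_pos";python3 -m jog '[[-0.3,0,0,0,0,0],[-0.6,0,0,0,0,0]]' |grep -E "^force|ee_pos";  python3 -m jog '[[-0.2,0,0,0,0,0],[-0.1,0,0,0,0,0]]' |grep -E "^force|ee_pos"; python3 -m jog '[[0.3,0,0,0,0,0],[0.3,0,0,0,0,0],[0.3,0,0,0,0,0],[0.3,0,0,0,0,0],[0.3,0,0,0,0,0],[0.3,0,-3,0,0,0],[0.3,0,-6,0,0,0],[0.3,0,-6,0,0,0]]' 42 |grep -E "grip|^force"; python3 go.py L,.062,-.032,.1055
```

```text
ee_pos: [0.5581, 0.4355, 0.2885]
force: [1.5, -5.6, 4.6]
ee_pos: [0.5628, 0.4354, 0.2884]
force: [-24.5, -8.6, 16.7]
ee_pos: [0.5631, 0.4356, 0.2884]
force: [-15.7, -9.7, 12.2]
force: [0.1, 0.4, 0.9]
grip_width: 0.0394
grip_force: 0.0
grasp [0.5622 0.4367 0.1725] yaw 174.79 F [0.1 0.4 0.9] w 0.0394 gf 0.0 t 47.9
-> (np.float64(0.5659), np.float64(0.3725), 0.1055, 174.8) rows cm [-1.02 -6.3   6.68] rot [ 0.005  0.006 -0.   ] r 0.677
```

```bash
python3 -m jog '[[-1,-4,0,0,0,0],[-1,-6.3,0,0,0,0],[-1,-6.3,0,0,0,0],[-1,-6.3,3,0,0,0],[-1,-6.3,6.5,0,0,0],[-1,-6.3,6.5,0,0,0],[-1,-6.3,6.5,0,0,0]]' |grep -w force; python3 go.py; python3 -m jog '[[0,0,0,0,0,0],[0,0,0,0,0,0],[0,0,0,0,0,0],[0,0,0,0,0,0],[0,0,0,0,0,0],[0,0,0,0,0,0]]' 0 30 |grep -E "force|grip"; python3 go.py
```

```text
force: [-0.5, 0.1, 0.5]
grasp [0.5651 0.3727 0.1029] yaw 174.82 F [-0.5  0.1  0.5] w 0.0392 gf 0.0 t 48.5
force: [-3.1, -7.3, 6.4]
grip_width: 0.0117
grip_force: 30.0
grasp [0.5653 0.3714 0.1034] yaw 174.75 F [-3.1 -7.3  6.4] w 0.0117 gf 30.0 t 49.1
```

```bash
python3 -m jog '[[0,-0.1,0,0,0,0.15],[0,-0.1,0,0,0,0.3],[0,-0.1,0,0,0,0.45],[0,-0.1,0,0,0,0.6],[0,-0.1,0,0,0,0.75],[0,-0.1,0,0,0,0.9],[0,-0.1,0,0,0,1.05],[0,-0.1,0,0,0,1.2]]'|grep -E "^force|grip_w"; python3 -m jog '[[0,0,0,0,0,0.06],[0,0,0,0,0,0.06]]' |grep -E "^force|grip_w"; python3 -m jog '[[0,0,0,0,0,0],[0,0,0,0,0,0],[0,0,0,0,0,0],[0,0,0,0,0,0],[0,0,-3,0,0,0],[0,0,-8,0,0,0],[0,0,-12,0,0,0],[0,0,-15,0,0,0]]' 42 |grep -E "grip|^force"; python3 go.py .2,-.4,.3,104
```

```text
force: [21.0, 18.1, -11.7]
grip_width: 0.012
force: [18.8, 18.6, -9.6]
grip_width: 0.012
force: [0.5, -0.1, -1.0]
grip_width: 0.0393
grip_force: 0.0
grasp [0.5652 0.3712 0.2559] yaw 102.6 F [ 0.5 -0.1 -1. ] w 0.0393 gf 0.0 t 51.0
-> (0.2, -0.4, 0.3, 104.0) rows cm [-67.27 -52.4   -4.6 ] rot [ 0.003 -0.001 -0.024] r 0.447
```

```bash
python3 -m jog '[[-3,-2,-1,0,0,0],[-34,-26,-4,0,0,0],[-34,-26,-4,0,0,0],[-34,-26,-4,0,0,0],[-34,-26,-4,0,0,0],[-34,-26,-4,0,0,0],[-34,-26,-4,0,0,0],[-34,-26,-4,0,0,0]]' |grep force; python3 -m jog '[[-10,-15,0,0,0,0],[-10,-15,0,0,0,0],[-10,-15,0,0,0,0],[-10,-15,0,0,0,0],[-10,-15,0,0,0,0]]'|grep force; python3 go.py; python3 -c "
from m import *
c=snap('top','f.png');s=snap('scene')
a=cv2.resize(c['img'][160:245,112:242],None,fx=5,fy=5,interpolation=cv2.INTER_CUBIC);cv2.imwrite('pics/f1.png',a)
cv2.imwrite('pics/f2.png',cv2.resize(s['img'][90:200,150:290],None,fx=5,fy=5,interpolation=cv2.INTER_CUBIC))
for n,v in spacers(c).items(): print(n,v)"
```

```text
force: [1.0, -0.2, 0.8]
grip_force: 0.0
force: [-0.5, 0.3, 0.9]
grip_force: 0.0
grasp [ 0.2774 -0.1104  0.2896] yaw 102.35 F [-0.5  0.3  0.9] w 0.0396 gf 0.0 t 52.2
blue [(np.float64(-2.27), 'fromtip', array([0.4654, 0.2749]), 'fromback', array([0.4678, 0.2748]), 'footlat', array([-0.0304,  0.0339]), 'len', np.float64(0.092), 'n', 231)]
green [(np.float64(-7.49), 'fromtip', array([0.4511, 0.1622]), 'fromback', array([0.4539, 0.1619]), 'footlat', array([-0.0322,  0.0319]), 'len', np.float64(0.092), 'n', 146), (np.float64(161.78), 'fromtip', array([0.0908, 0.5257]), 'fromback', array([0.0519, 0.5385]), 'footlat', array([-0.0884,  0.0492]), 'len', np.float64(0.054), 'n', 149)]
yellow [(np.float64(-93.19), 'fromtip', array([0.7143, 0.0482]), 'fromback', array([ 0.7103, -0.0225]), 'footlat', array([0.0234, 0.0854]), 'len', np.float64(0.067), 'n', 145), (np.float64(-1.22), 'fromtip', array([0.4519, 0.4107]), 'fromback', array([0.4532, 0.4107]), 'footlat', array([-0.0299,  0.0374]), 'len', np.float64(0.095), 'n', 206)]
```

View pics/f1.png

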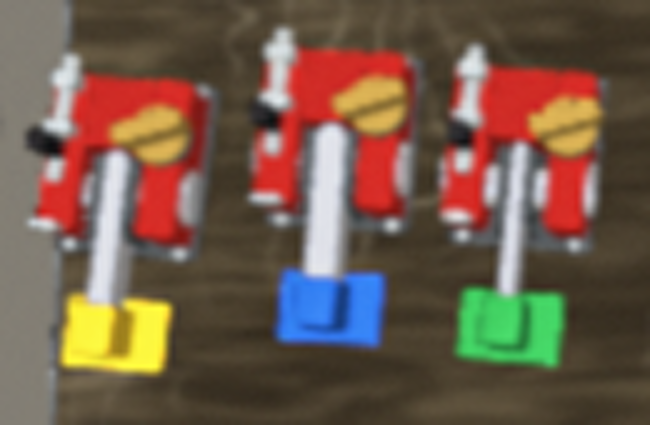

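View pics/f2.png

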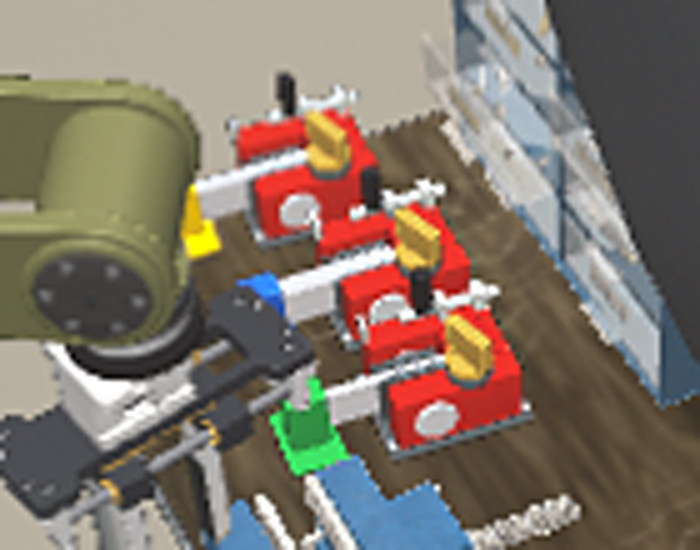

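All three spacers stand home, in line with their gaps: foot edges match the caliper fronts within about 1°. The bolts are through their keepers, at about (68,70), (282,45) and (475,60) in the top crop. The brass bars are all turned about 69°, and the bystanders were never touched. Handing in.

```bash
python3 -c "
from station import ctrl
print(ctrl.hand_in())"
```

```text
the job is handed in; nothing more can be done
None
```

The job is handed in, though the system returned no verdict: the 18 mm spacer is home in the middle caliper, the 13 mm in the left and the 8 mm in the right, each with 4–6 N of drag, and all three bolts are home and all three valves shut.

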